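# Put the full sauce bottle away in the blocked drawer

### The job

Two white sauce bottles that look alike stand in front of the bamboo drawer and block it: one is full, the other empty. Clear both out of its way before you open it; stand the empty one upright on the grey draining mat by the sink, and lay the full one down flat in the drawer's long compartment, then push the drawer fully shut. Do not drop either bottle or let it topple, and leave the other things where they are.

Things in the scene. Friction and masses are not known exactly. Their poses are not given: they have to be found in the camera images.
- drawer_unit: bamboo drawer unit standing on the worktop, 200 deep (x) x 290 wide (y) x 90 mm high, fixed. Origin at the centre of its underside; its front looks to its -x (towards the robot). Two spice jars and a tin stand on its rear half, up to 106 mm above its top
- drawer (a joint): how far the drawer is pulled out (m): 0 shut, 0.160 at the stop; it slides to the unit's -x with light friction
- drawer_grip (a point): middle of the drawer's steel bar handle, 110 mm long along the unit's y, about 10 mm thick, 35 mm in front of the drawer's front plate, 66 mm above the worktop; moves with the drawer
- drain_mat: grey ribbed silicone draining mat, 96 (x) x 200 (y) x 6 mm, flat on the worktop in front of the sink, fixed. Origin at the centre of its underside
- bottle_k: one of two look-alike opaque white squeeze bottles with a red cap, 162 mm tall, flat: body 36 mm thick along its x and 56 mm wide along its y, cap round, 40 mm across, from 137 mm up. Origin at the centre of the foot, z towards the cap. One bottle is full (about 0.45 kg), the other empty (about 0.06 kg); nothing in their looks or place tells which
- bottle_k_mid (a point): point on that bottle's axis 80 mm above its foot
- bottle_r: one of two look-alike opaque white squeeze bottles with a red cap, 162 mm tall, flat: body 36 mm thick along its x and 56 mm wide along its y, cap round, 40 mm across, from 137 mm up. Origin at the centre of the foot, z towards the cap. One bottle is full (about 0.45 kg), the other empty (about 0.06 kg); nothing in their looks or place tells which
- bottle_r_mid (a point): point on that bottle's axis 80 mm above its foot
- spice_a: spice jar with a green cap on top of the drawer unit, 46 x 106 mm, bystander; origin at its foot
- spice_c: spice jar with a red cap on top of the drawer unit, 47 x 97 mm, bystander; origin at its foot
- tin_b: low tin on top of the drawer unit, 75 x 58 mm, bystander; origin at its foot
- drawer_bed (a point): centre of the floor of the drawer's long compartment, 23 mm above the worktop; moves with the drawer; axes as the unit's. The compartment is 165 mm (x) by 193 mm (y); its walls are 36 mm high, the drawer's front plate reaches 59 mm above the floor. With the drawer at 0.160 all but its rearmost 5 mm is open from above; there is only room for a bottle lying down
There are look-alikes about, which are no part of the job. What is shaped like the bottle_r but orange or turquoise is not meant.

How it is judged:
On the way, in this order (a step that is already met when the one before it is completed fails the run):
1. both bottles have been put down out of the drawer's way (to either side of the unit, or well in front) while the drawer is still shut (value of joint drawer below 0.02 m and (y of bottle_k_mid in the frame of drawer_unit above 0.165 m or y of bottle_k_mid in the frame of drawer_unit below -0.165 m or x of bottle_k_mid in the frame of drawer_unit below -0.33 m) and height (world z) of each of bottle_k_mid, bottle_r_mid below 0.1 m and contact force between the fingers and bottle_k below 0.05 N and linear speed of each of bottle_k, bottle_r below 0.05 m/s and (y of bottle_r_mid in the frame of drawer_unit above 0.165 m or y of bottle_r_mid in the frame of drawer_unit below -0.165 m or x of bottle_r_mid in the frame of drawer_unit below -0.33 m) and contact force between the fingers and bottle_r below 0.05 N), for 0.2 s.
2. the drawer is pulled out at least 120 mm (value of joint drawer above 0.12 m), for 0.2 s.
3. a bottle (it should be the full one) lies flat in the long compartment, let go, the drawer still out (value of joint drawer above 0.09 m and ((x of bottle_k_mid in the frame of drawer_bed between -0.055 and 0.055 m and y of bottle_k_mid in the frame of drawer_bed between -0.03 and 0.03 m and z of bottle_k_mid in the frame of drawer_bed between 0.005 and 0.04 m and angle between bottle_k's own z axis and vertical above 1.35 rad and contact force between the fingers and bottle_k below 0.05 N) or (x of bottle_r_mid in the frame of drawer_bed between -0.055 and 0.055 m and y of bottle_r_mid in the frame of drawer_bed between -0.03 and 0.03 m and z of bottle_r_mid in the frame of drawer_bed between 0.005 and 0.04 m and angle between bottle_r's own z axis and vertical above 1.35 rad and contact force between the fingers and bottle_r below 0.05 N))), for 0.2 s.
At the end, for the whole second after the job is handed in: drawer shut to within 6 mm; the full bottle lies in its long compartment within 13 degrees of level; the empty one stands on the draining mat, its foot's centre over the mat, within 7 degrees of upright (bearing on it with under 2 N, as only the empty one does); both at rest (value of joint drawer below 0.006 m and (((x of bottle_k_mid in the frame of drawer_bed between -0.055 and 0.055 m and y of bottle_k_mid in the frame of drawer_bed between -0.03 and 0.03 m and z of bottle_k_mid in the frame of drawer_bed between 0.005 and 0.04 m and angle between bottle_k's own z axis and vertical above 1.35 rad and contact force between the fingers and bottle_k below 0.05 N) and (x of bottle_r in the frame of drain_mat between -0.048 and 0.048 m and y of bottle_r in the frame of drain_mat between -0.1 and 0.1 m and contact force between bottle_r and drain_mat between 0.1 and 2 N and angle between bottle_r's own z axis and vertical below 0.12 rad)) or ((x of bottle_r_mid in the frame of drawer_bed between -0.055 and 0.055 m and y of bottle_r_mid in the frame of drawer_bed between -0.03 and 0.03 m and z of bottle_r_mid in the frame of drawer_bed between 0.005 and 0.04 m and angle between bottle_r's own z axis and vertical above 1.35 rad and contact force between the fingers and bottle_r below 0.05 N) and (x of bottle_k in the frame of drain_mat between -0.048 and 0.048 m and y of bottle_k in the frame of drain_mat between -0.1 and 0.1 m and contact force between bottle_k and drain_mat between 0.1 and 2 N and angle between bottle_k's own z axis and vertical below 0.12 rad))) and linear speed of each of bottle_k, bottle_r below 0.03 m/s); the robot touches nothing.
It fails at once if a bottle falls: dropped, thrown or toppled (moving freely faster than 0.8 m/s or turning freely faster than 7 rad/s) ((contact force between the fingers and bottle_k below 0.01 N and (linear speed of bottle_k above 0.8 m/s or angular speed of bottle_k above 7 rad/s)) or (contact force between the fingers and bottle_r below 0.01 N and (linear speed of bottle_r above 0.8 m/s or angular speed of bottle_r above 7 rad/s))).
It fails at once if one of the other things (spice jars, tin) is shifted by more than 40 mm (distance of any of spice_a, spice_c, tin_b from where it was at the start of the episode above 0.04 m).
It also fails if it takes over 72 s, if anything falls off the work surface, if the arm or the gripper's body presses on something with over 40 N, if the wrist force passes 120 N, or if a joint passes its speed limit or range.

### The arm

A 7-joint arm with a two-finger parallel gripper is mounted at the origin on a cart in front of the work surface, level with it; the furniture and walls round the work are solid. World frame = base frame: x ahead of the robot, y to its left, z up, the work surface at z = 0. Lengths are in m, angles in rad, forces in N, time in s.
With the tool pointing down it reaches from about 0.375 to 0.925 m from the base axis. Payload 3.1 kg.
Tool frame: the origin (TCP) lies at the very end of the fingers, on their centre line; the grasp point (between the pads) lies env.grip_depth behind it (env.grip_depth is the distance from the TCP to the grasp point, in m); z points along the fingers, y is the line along which they close (so a half turn about z gives the same grasp; the last joint's range is limited). The gripper opens to 85 mm and grips with 20 to 120 N. Pads are 22 mm wide; open, the fingers measure 114 mm over their backs; the gripper's body (76 mm by 85 mm) begins 54 mm behind the grasp point. The pads swing forward as they close: fully open they stand 13 mm farther back than shut.
Start: joints at [-1.267, 0.383, 0.044, 1.598, -0.018, 1.161, -0.05], TCP at [0.254, 0.598, 0.231] pointing down, gripper open.
Joint ranges: [-2.61, 2.61], [-0.41, 2.15], [-1.48, 1.57], [0, 2.5], [-1.57, 4.71], [0.05, 1.97], [-2.85, 2.85]. Speed limits (rad/s): [2.79, 2.79, 3.14, 3.14, 3.14, 3.14, 3.14].

### API

Orientations are given as a 3x3 rotation matrix whose columns are the frame's x, y, z axes.
In Python, from plant import env gives the robot as it stands.
- The arm moves only by the tool carry_out, never from a script. Its argument "targets" is a list of rows, each a list of 6 numbers: the shift along the world's x, y, z scaled (see below), then the turn, a rotation vector about the world's x, y, z scaled (see below). A call has 1 to 20 rows; each row is the pose to reach, as a shift and turn from the pose commanded when the call began; what a row does not reach only later rows make up. The controller multiplies each number of a shift by 0.08 m and each number of a turn by 90 degrees. A row lasts 1/10 s, in which the tool goes at most 50 mm and 8.59 degrees, less where a joint would pass 70% of its speed; a pose out of reach is approached as far as the arm can. A call with a number of a shift or a turn outside -1 to 1 is refused whole. A call with a gripper value outside its range is refused whole. "gripper" is the closure, from 0 (fully open) to 1 (shut), set as the call begins (left out, the last holds). The fingers move at their own pace and stop on an object; "force" is the grip in N (left out, the last holds). Time passes only in rows, so rows that repeat a pose let the fingers close. It gives the time, the measured TCP pose, the force, the opening and the grip force at its end, in the units of the state.
- env.sense(): the state, without advancing time (a new reading comes with each control period).
- env.read_camera(name): name is "scene" or "top" or "wrist"; returns (picture, depth): 384x512x3 uint8, red, green, blue; 384x512 float32, m along the optical axis (not along the pixel's ray), 0 where there is no reading.
- env.camera_info(name): a dict with "fx", "fy", "cx", "cy" (pixels), "cam_to_world" (4x4, takes a point from camera to world coordinates). Camera axes: x right, y up, looking along -z (the intrinsics and any distortion apply to the point x, -y, -z); pixel columns grow to the right and rows downward; lengths in m; the calibration is good to about 2 mm. A picture is of the moment at which its call begins: read the wrist's pose just before it. camera_info takes no time and is no camera call; for the wrist camera it gives the pose at the moment of the call.
- env.close_job(): hands the job in; it is judged then, once.
The state is a dict: "clock": time; "joint_positions": joint angles; "joint_vel": joint speeds; "joint_efforts": joint torques, N m; "tool_pos": TCP position; "ee_rot": TCP orientation; "ft_force": force on the tool from outside, world axes, zero at the start; "wrist_torque": the same for the moment, N m; "grip_width": opening from 0.0 (shut) to 1.0 (fully open); "gripper_force": force on a finger pad.
Only numpy, scipy, OpenCV 4.12 (cv2) and the standard library are available. Lean on these libraries where they do the work, as an engineer would, in place of code of your own. Each camera call takes 0.05 s, during which the arm holds its last target. There are 200 camera calls.

## Working session

There is one attempt and no reset: what is moved stays moved. The work goes in short steps, Python scripts to look and compute and a tool call to move; the robot and the scene stay as the last step left them, time stands still between calls to the robot, and variables do not carry over. Pictures are saved under pics/ and viewed, at most 12 in all, crops included, and the job is handed in when it is done.

Besides the shell and the picture viewer there is one more tool, called after "Request:" as name(argument=value, ...) on one line, values as JSON. carry_out: Moves the arm, as the interface text tells. Its arguments: {"type":"object","properties":{"targets":{"type":"array"},"gripper":{"type":"number"},"force":{"type":"number"}},"required":["targets"]}

```bash
mkdir -p pics; ls
cat > h.py <<'E'
import numpy as np, cv2
from plant import env
def cloud(name):
    i=env.camera_info(name); im,d=env.read_camera(name)
    v,u=np.mgrid[0:384,0:512]
    P=np.stack([(u-i["cx"])/i["fx"]*d,-(v-i["cy"])/i["fy"]*d,-d],-1)
    T=np.array(i["cam_to_world"]); W=P@T[:3,:3].T+T[:3,3]; W[d==0]=np.nan
    return im,W
def st():
    s=env.sense(); print({k:np.round(v,3).tolist() for k,v in s.items() if k not in("joint_vel","joint_efforts")})
E
python3 - <<'E'
from h import *
st(); print(env.grip_depth, {k:v for k,v in env.camera_info("top").items() if k!="cam_to_world"})
A=[]
for n in("scene","top"):
    im,W=cloud(n); np.save(n+".npy",W); cv2.imwrite(f"pics/{n}0.png",cv2.resize(im[:,:,::-1],(800,600)))
    cv2.imwrite(n+"_raw.png",im[:,:,::-1])
E
```

```text
pics
{'clock': 0.0, 'joint_positions': [-1.267, 0.384, 0.044, 1.6, -0.018, 1.161, -0.05], 'tool_pos': [0.254, 0.597, 0.23], 'ee_rot': [[-0.92, 0.391, -0.001], [0.391, 0.92, -0.003], [-0.0, -0.003, -1.0]], 'ft_force': [-0.281, -0.119, -0.308], 'wrist_torque': [0.005, 0.007, 0.007], 'gripper_force': 0.0, 'grip_width': 0.999}
0.0187 {'fx': 363.0487851387977, 'fy': 363.0487851387977, 'cx': 254.12940487267215, 'cy': 189.41374874004944}
```

View pics/scene0.png

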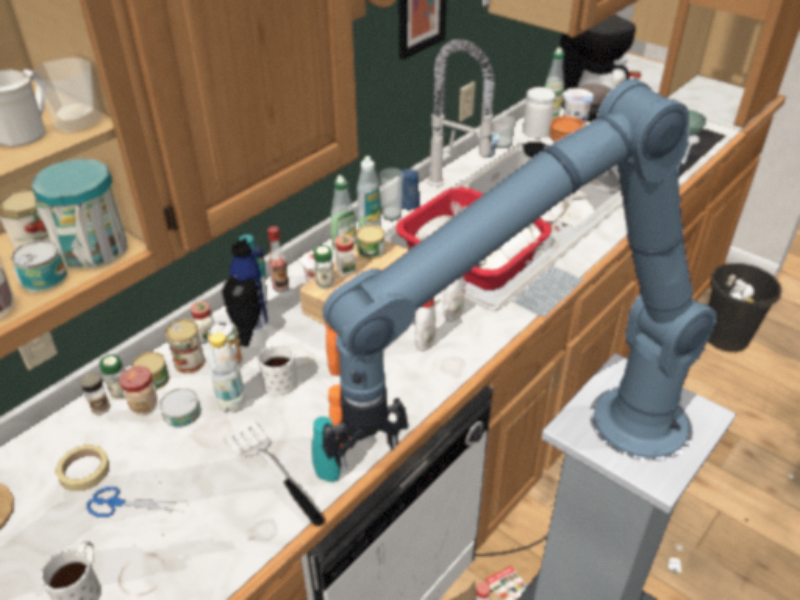

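View pics/top0.png

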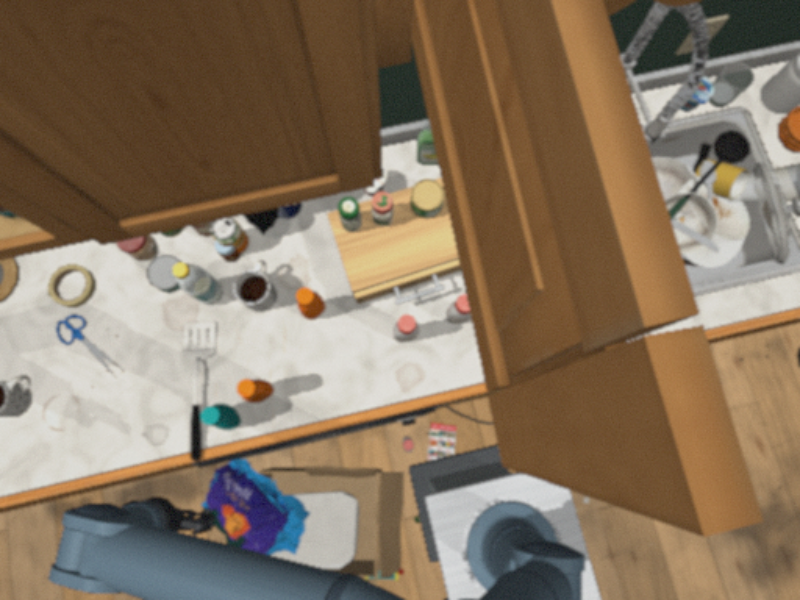

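The scene view shows the bottles standing in front of the unit at about (427,325) and (455,298), and the mat at about (548,290). In the top view the caps are at about (406,326) and (462,308), the unit's front left corner is at (358,298), and a cabinet hides the right half.

Run:
```python
from h import *
T=np.load("top.npy");S=np.load("scene.npy");ti=cv2.imread("top_raw.png").astype(int);si=cv2.imread("scene_raw.png").astype(int)
def reg(W,u0,v0,u1,v1): k=.64; sl=np.s_[int(v0*k):int(v1*k),int(u0*k):int(u1*k)]; return sl
def r(a): return np.round(a,3).tolist()
# caps
for n,b in(("L",(392,312,420,342)),("R",(448,292,472,322))):
    sl=reg(T,*b); w=T[sl].reshape(-1,3); c=ti[sl].reshape(-1,3)
    m=(c[:,2]-c[:,0]>50); print("cap",n,m.sum(),r(np.nanmedian(w[m],0)), r(np.nanmax(w[m],0)))
    m2=w[:,2]>.155; print(r(np.nanmean(w[m2],0)),r(np.nanmin(w[m2],0)),r(np.nanmax(w[m2],0)))
sl=reg(T,320,170,480,310); w=T[sl].reshape(-1,3); w=w[(abs(w[:,2]-.09)<.006)]
print("unit top",len(w)); rc=cv2.minAreaRect(w[:,:2].astype(np.float32)); print(rc, r(cv2.boxPoints(rc)))
sl=reg(S,300,240,520,330); w=S[sl].reshape(-1,3); w=w[(abs(w[:,2]-.09)<.006)]
rc=cv2.minAreaRect(w[:,:2].astype(np.float32)); print("scene unit",len(w),rc, r(cv2.boxPoints(rc)))
for p in((548,290),(520,295),(555,270),(580,280),(540,312),(500,330),(250,400)):
    v,u=int(p[1]*.64),int(p[0]*.64); print(p,r(S[v,u]),si[v,u])
for p in((358,298),(350,250),(560,200),(500,380),(480,100),(600,400),(690,300),(740,500),(200,220),(380,180),(300,100),(400,295),(440,285),(310,302),(255,290),(255,390),(220,415),(348,210)):
    v,u=int(p[1]*.64),int(p[0]*.64); print("T",p,r(T[v,u]))
for p in((427,310),(427,335),(455,298)):
    v,u=int(p[1]*.64),int(p[0]*.64); print(p,r(S[v,u]))
c=si[150:250,280:400]; cv2.imwrite("pics/s1.png",cv2.resize(c.astype(np.uint8),(720,600),interpolation=cv2.INTER_CUBIC))
```

```text
cap L 113 [0.51, 0.118, 0.162] [0.554, 0.136, 0.17]
[0.511, 0.117, 0.162] [0.493, 0.099, 0.156] [0.53, 0.135, 0.17]
cap R 119 [0.518, -0.003, 0.163] [0.578, 0.11, 0.914]
[0.48, 0.031, 0.405] [0.378, -0.019, 0.157] [0.545, 0.11, 0.914]
unit top 3013
((0.7227562665939331, 0.12490462511777878), (0.21473826467990875, 0.36111223697662354), 4.979114532470703) [[0.6000000238418579, 0.29499998688697815], [0.6309999823570251, -0.06400000303983688], [0.8450000286102295, -0.04600000008940697], [0.8140000104904175, 0.3140000104904175]]
scene unit 531 ((0.6684243679046631, 0.07451223582029343), (0.34096285700798035, 0.30175745487213135), 5.421318054199219) [[0.48399999737739563, 0.20900000631809235], [0.5130000114440918, -0.09200000017881393], [0.8519999980926514, -0.05999999865889549], [0.8240000009536743, 0.2409999966621399]]
(548, 290) [0.401, -0.258, 0.004] [175 176 172]
(520, 295) [0.443, -0.187, 0.01] [176 182 184]
(555, 270) [0.431, -0.343, 0.007] [185 186 182]
(580, 280) [0.352, -0.34, 0.011] [176 180 182]
(540, 312) [0.367, -0.165, 0.007] [181 180 177]
(500, 330) [0.405, -0.048, 0.002] [237 241 244]
(250, 400) [0.698, 0.515, 0.005] [159 164 169]
T (358, 298) [0.609, 0.206, 0.079]
T (350, 250) [0.72, 0.2, 0.085]
T (560, 200) [0.37, 0.111, 1.139]
T (500, 380) [0.32, 0.111, 0.944]
T (480, 100) [0.458, 0.106, 1.066]
T (600, 400) [0.298, 0.115, 1.129]
T (690, 300) [0.32, 0.098, 1.175]
T (740, 500) [0.266, 0.104, 1.176]
T (200, 220) [0.694, 0.418, 0.479]
T (380, 180) [0.88, 0.094, 0.074]
T (300, 100) [0.699, 0.212, 0.733]
T (400, 295) [0.612, 0.107, 0.002]
T (440, 285) [0.598, 0.018, 0.069]
T (310, 302) [0.603, 0.307, 0.16]
T (255, 290) [0.686, 0.435, 0.058]
T (255, 390) [0.448, 0.451, 0.162]
T (220, 415) [0.415, 0.53, 0.163]
T (348, 210) [0.773, 0.186, 0.196]
(427, 310) [0.501, 0.127, 0.129]
(427, 335) [0.498, 0.129, 0.055]
(455, 298) [0.511, 0.005, 0.085]
```

View pics/s1.png

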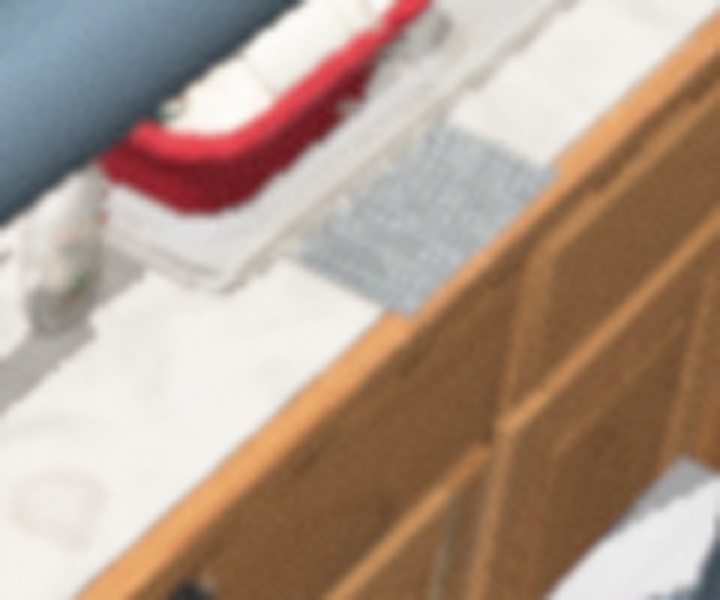

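Request:
carry_out(targets=[[0.13,-0.48,0.2,0,0,-0.05],[0.26,-0.96,0.4,0,0,-0.1]])

```text
clock: 0.3
tool_pos: [0.2736, 0.5206, 0.2615]
ee_rot: [[-0.848, 0.53, -0.002], [0.53, 0.848, -0.003], [-0.0, -0.004, -1.0]]
ft_force: [1.1, 0.1, 1.1]
grip_width: 0.992
gripper_force: 0.0
```

Request:
carry_out(targets=[[0.13,-0.48,0.15,0,0,-0.05],[0.26,-0.96,0.3,0,0,-0.1]])

```text
clock: 0.5
tool_pos: [0.2959, 0.4428, 0.2871]
ee_rot: [[-0.752, 0.659, -0.0], [0.659, 0.752, -0.001], [-0.0, -0.001, -1.0]]
ft_force: [0.9, 0.5, 0.8]
grip_width: 0.998
gripper_force: 0.0
```

Request:
carry_out(targets=[[0.13,-0.48,0.15,0,0,-0.05],[0.26,-0.96,0.3,0,0,-0.1]])

```text
clock: 0.7
tool_pos: [0.3166, 0.3658, 0.3112]
ee_rot: [[-0.64, 0.768, -0.001], [0.768, 0.64, -0.001], [-0.0, -0.001, -1.0]]
ft_force: [1.2, 1.7, 0.9]
grip_width: 0.998
gripper_force: 0.0
```

Request:
carry_out(targets=[[0.13,-0.48,0.1,0,0,-0.05],[0.26,-0.96,0.2,0,0,-0.1]])

```text
clock: 0.9
tool_pos: [0.3374, 0.2891, 0.3272]
ee_rot: [[-0.512, 0.859, -0.0], [0.859, 0.512, -0.0], [0.0, -0.0, -1.0]]
ft_force: [1.6, 1.5, 0.7]
grip_width: 1.003
gripper_force: 0.0
```

Request:
carry_out(targets=[[0.13,-0.48,0,0,0,-0.05],[0.26,-0.96,0,0,0,-0.1]])

```text
clock: 1.1
tool_pos: [0.3583, 0.2124, 0.3272]
ee_rot: [[-0.371, 0.929, 0.0], [0.929, 0.371, 0.0], [0.0, 0.0, -1.0]]
ft_force: [1.2, 0.9, 0.5]
grip_width: 1.0
gripper_force: 0.0
```

Request:
carry_out(targets=[[0.13,-0.48,0,0,0,-0.05],[0.26,-0.96,0,0,0,-0.1]])

```text
clock: 1.3
tool_pos: [0.3788, 0.1356, 0.3269]
ee_rot: [[-0.222, 0.975, -0.001], [0.975, 0.222, 0.0], [0.0, -0.0, -1.0]]
ft_force: [-0.3, -0.5, 0.0]
grip_width: 1.002
gripper_force: 0.0
```

Request:
carry_out(targets=[[0.13,-0.48,0,0,0,-0.05],[0.26,-0.96,0,0,0,-0.1],[0.26,-0.96,0,0,0,-0.1]])

```text
clock: 1.6
tool_pos: [0.4006, 0.0546, 0.3271]
ee_rot: [[-0.058, 0.998, -0.0], [0.998, 0.058, -0.0], [-0.0, -0.0, -1.0]]
ft_force: [-0.5, 1.0, -0.4]
grip_width: 0.998
gripper_force: 0.0
```

Tracking is excellent. Now look with the wrist, top and scene cameras.

Run:
```python
from h import *
ims=[]
for n in("wrist","scene","top"):
    im,W=cloud(n); np.save(n+".npy",W); cv2.imwrite(n+"_raw.png",im[:,:,::-1]); ims.append(im[:,:,::-1])
cv2.imwrite("pics/w1.png",cv2.resize(ims[0],(800,600),interpolation=cv2.INTER_CUBIC))
W=np.load("wrist.npy");
for n,cx,cy in(("L",.511,.117),("R",.518,-.003)):
  for f in("wrist","scene","top"):
    w=np.load(f+".npy").reshape(-1,3); m=(np.hypot(w[:,0]-cx,w[:,1]-cy)<.045)&(w[:,2]>.02)&(w[:,2]<.13); c=(np.hypot(w[:,0]-cx,w[:,1]-cy)<.045)&(w[:,2]>.15)&(w[:,2]<.17)
    print(n,f,m.sum(),c.sum()); 
    if m.sum()>20: print(cv2.minAreaRect(w[m][:,:2].astype(np.float32)))
    if c.sum()>20: print("  cap",cv2.minAreaRect(w[c][:,:2].astype(np.float32)))
# mat corners: crop px /6 + (280,150)
i=env.camera_info("scene");T=np.array(i["cam_to_world"])
for p in((305,255),(410,312),(555,172),(445,125)):
    u,v=280+p[0]/6,150+p[1]/6; d=T[:3,:3]@np.array([(u-i["cx"])/i["fx"],-(v-i["cy"])/i["fy"],-1]); t=(.006-T[2,3])/d[2]; print("mat",(T[:3,3]+t*d).round(3))
```

```text
L wrist 1442 1541
((0.506513774394989, 0.11853910237550735), (0.0583282895386219, 0.029243439435958862), 79.91206359863281)
  cap ((0.511774480342865, 0.11787323653697968), (0.037788715213537216, 0.03766941279172897), 18.511825561523438)
L scene 304 87
((0.5064992904663086, 0.12283162027597427), (0.059951767325401306, 0.03525487706065178), 62.87525939941406)
  cap ((0.513667106628418, 0.11916597932577133), (0.03574039041996002, 0.04343738034367561), 17.752147674560547)
L top 107 109
((0.5066388845443726, 0.11714865267276764), (0.0574474073946476, 0.029821529984474182), 89.7120590209961)
  cap ((0.5105978846549988, 0.11685238033533096), (0.036210980266332626, 0.035608693957328796), 47.49553680419922)
R wrist 1666 1133
((0.5191773772239685, -0.007445022463798523), (0.05861634016036987, 0.02883879281580448), 53.18754959106445)
  cap ((0.525650143623352, -0.012007417157292366), (0.03744276612997055, 0.03721185028553009), 5.359633445739746)
R scene 297 79
((0.519521951675415, -0.006272181868553162), (0.05852246284484863, 0.0314413383603096), 58.74408721923828)
  cap ((0.5269889235496521, -0.010293707251548767), (0.03688609600067139, 0.03990558534860611), 11.134928703308105)
R top 15 33
  cap ((0.5346668362617493, -0.007369460538029671), (0.012293803505599499, 0.03083926998078823), 28.968971252441406)
mat [ 0.433 -0.164  0.006]
mat [ 0.348 -0.16   0.006]
mat [ 0.351 -0.352  0.006]
mat [ 0.438 -0.349  0.006]
```

View pics/w1.png

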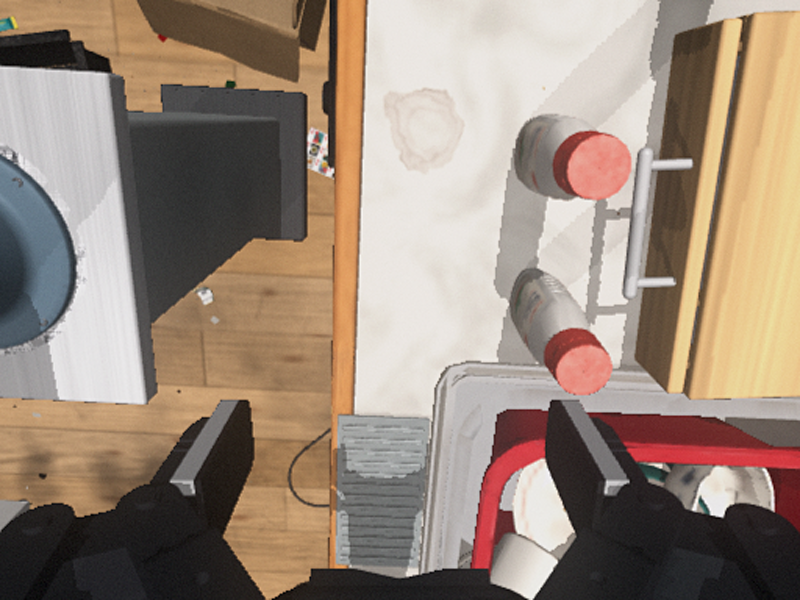

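Request:
carry_out(targets=[[0.4,-0.2,-0.2,0,0,0],[0.8,-0.41,-0.4,0,0,0]])

```text
clock: 1.95
tool_pos: [0.4644, 0.0305, 0.2953]
ee_rot: [[-0.077, 0.997, 0.002], [0.997, 0.077, 0.002], [0.002, 0.002, -1.0]]
ft_force: [0.5, 1.0, -0.7]
grip_width: 0.998
gripper_force: 0.0
```

Request:
carry_out(targets=[[0.4,-0.2,-0.2,0,0,0],[0.77,-0.41,-0.4,0,0,0],[0.77,-0.41,-0.4,0,0,0]])

```text
clock: 2.25
tool_pos: [0.5263, -0.0055, 0.2597]
ee_rot: [[-0.069, 0.998, -0.005], [0.998, 0.069, -0.006], [-0.006, -0.005, -1.0]]
ft_force: [-1.0, -0.5, -0.3]
grip_width: 1.001
gripper_force: 0.0
```

Request:
carry_out(targets=[[0,0,-0.4,0,0,0],[0,0,-0.8,0,0,0],[0,0,-0.8,0,0,0]])

```text
clock: 2.55
tool_pos: [0.5209, -0.0026, 0.1949]
ee_rot: [[-0.073, 0.997, -0.011], [0.997, 0.073, -0.001], [-0.0, -0.011, -1.0]]
ft_force: [-1.5, -0.1, -0.2]
grip_width: 1.001
gripper_force: 0.0
```

Request:
carry_out(targets=[[0,0,-0.4,0,0,0],[0,0,-0.8,0,0,0],[0,0,-0.8,0,0,0],[0,0,-0.8,0,0,0],[0,0,-0.8,0,0,0]])

```text
clock: 3.05
tool_pos: [0.5272, -0.0043, 0.1377]
ee_rot: [[-0.07, 0.998, 0.004], [0.998, 0.07, 0.001], [0.001, 0.004, -1.0]]
ft_force: [-1.1, 0.4, -0.2]
grip_width: 0.994
gripper_force: 0.0
```

Request:
carry_out(targets=[[0,0,0,0,0,0],[0,0,0,0,0,0],[0,0,0,0,0,0],[0,0,0,0,0,0],[0,0,0,0,0,0],[0,0,0,0,0,0],[0,0,0,0,0,0],[0,0,0,0,0,0]], gripper=1, force=40)

```text
clock: 3.85
tool_pos: [0.5263, -0.0049, 0.1362]
ee_rot: [[-0.069, 0.998, 0.002], [0.998, 0.069, 0.0], [0.0, 0.002, -1.0]]
ft_force: [0.1, -0.3, 5.8]
grip_width: 0.452
gripper_force: 40.6
```

Request:
carry_out(targets=[[0,0,0.1,0,0,0],[0,0,0.3,0,0,0],[0,0,0.5,0,0,0],[0,0,0.6,0,0,0],[0,0,0.6,0,0,0],[0,0,0.6,0,0,0],[0,0,0.6,0,0,0],[0,0,0.6,0,0,0]])

```text
clock: 4.65
tool_pos: [0.5247, -0.005, 0.1824]
ee_rot: [[-0.069, 0.998, -0.002], [0.998, 0.069, -0.0], [-0.0, -0.002, -1.0]]
ft_force: [0.4, -0.2, -1.2]
grip_width: 0.45
gripper_force: 40.3
```

Run:
```python
from h import *
st()
W=np.load("wrist.npy"); k=.64
def r(a): return np.round(a,3).tolist()
i=env.camera_info("wrist")
for p in((645,155),(631,292),(642,200),(637,250),(690,163),(675,30),(640,350),(735,20),(668,390),(720,200),(775,200),(690,200),(750,20),(700,390),(360,590),(350,100),(440,390)):
    v,u=int(p[1]*k),int(p[0]*k); print(p,r(W[v,u]))
w=W.reshape(-1,3); m=(w[:,2]>.058)&(w[:,2]<.076)&(w[:,0]>.545)&(w[:,0]<.60)&(w[:,1]>-.03)&(w[:,1]<.14); print("handle",m.sum(),cv2.minAreaRect(w[m][:,:2].astype(np.float32)))
for lo in (.0,.1):
    m=(abs(w[:,2]-.09)<.004)&(w[:,0]>.58)&(w[:,0]<.8)&(w[:,1]>-.13)&(w[:,1]<.25); 
q=w[m]; print(len(q))
for y in np.arange(-.1,.22,.03):
    s=q[abs(q[:,1]-y)<.005]; 
    if len(s): print(round(y,2),len(s),r([s[:,0].min(),s[:,0].max()]))
print(r([q[:,1].min(),q[:,1].max()]))
```

```text
{'clock': 4.65, 'joint_positions': [-0.694, 0.237, 0.708, 1.972, -0.182, 0.998, 0.169], 'tool_pos': [0.525, -0.005, 0.182], 'ee_rot': [[-0.069, 0.998, -0.002], [0.998, 0.069, -0.0], [-0.0, -0.002, -1.0]], 'ft_force': [0.395, -0.192, -1.224], 'wrist_torque': [0.032, 0.001, -0.038], 'gripper_force': 40.275, 'grip_width': 0.45}
(645, 155) [0.579, 0.122, 0.07]
(631, 292) [0.59, 0.016, 0.071]
(642, 200) [0.583, 0.089, 0.071]
(637, 250) [0.588, 0.05, 0.071]
(690, 163) [0.615, 0.119, 0.069]
(675, 30) [0.615, 0.218, 0.0]
(640, 350) [0.634, -0.056, 0.024]
(735, 20) [0.616, 0.214, 0.08]
(668, 390) [0.635, -0.066, 0.08]
(720, 200) [0.634, 0.094, 0.085]
(775, 200) [0.673, 0.097, 0.088]
(690, 200) [0.621, 0.091, 0.07]
(750, 20) [0.622, 0.213, 0.087]
(700, 390) [0.657, -0.06, 0.089]
(360, 590) [0.393, 0.064, 0.404]
(350, 100) [0.353, 0.149, 0.0]
(440, 390) [0.451, -0.12, 0.004]
handle 1030 ((0.5912707448005676, 0.06828173995018005), (0.023399215191602707, 0.12040277570486069), 3.9688329696655273)
12677
-0.07 92 [0.649, 0.715]
-0.04 488 [0.646, 0.734]
-0.01 490 [0.643, 0.725]
0.02 485 [0.64, 0.716]
0.05 474 [0.638, 0.706]
0.08 457 [0.635, 0.697]
0.11 445 [0.632, 0.688]
0.14 424 [0.629, 0.677]
0.17 401 [0.626, 0.668]
0.2 369 [0.623, 0.659]
[-0.07, 0.219]
```

R is the empty bottle: it weighs about 0.9 N, and the full one would be about 4.4 N. It goes to the mat centre at (0.392, −0.256).

Request:
carry_out(targets=[[0,0,0.5,0,0,0],[-0.2,-0.2,1,0,0,0],[-0.55,-0.6,1,0,0,0]])

```text
clock: 4.95
tool_pos: [0.4869, -0.0512, 0.2687]
ee_rot: [[-0.075, 0.997, 0.012], [0.997, 0.075, 0.0], [-0.001, 0.012, -1.0]]
ft_force: [0.5, -0.9, -0.4]
grip_width: 0.454
gripper_force: 40.7
```

Request:
carry_out(targets=[[-0.2,-0.3,0,0,0,0],[-0.4,-0.6,0,0,0,0],[-0.55,-0.9,0,0,0,0]])

```text
clock: 5.25
tool_pos: [0.4359, -0.1259, 0.2628]
ee_rot: [[-0.069, 0.998, -0.001], [0.998, 0.069, 0.001], [0.001, -0.001, -1.0]]
ft_force: [0.6, -0.1, -0.0]
grip_width: 0.453
gripper_force: 40.7
```

Request:
carry_out(targets=[[-0.2,-0.3,0,0,0,0],[-0.4,-0.6,0,0,0,0],[-0.56,-0.9,0,0,0,0]])

```text
clock: 5.55
tool_pos: [0.3912, -0.1979, 0.2627]
ee_rot: [[-0.069, 0.998, -0.001], [0.998, 0.069, 0.001], [0.001, -0.001, -1.0]]
ft_force: [-0.1, -0.5, -0.9]
grip_width: 0.449
gripper_force: 40.7
```

Request:
carry_out(targets=[[0,-0.3,0,0,0,0],[0,-0.6,0,0,0,0],[0,-0.73,0,0,0,0],[0,-0.73,0,0,0,0]])

```text
clock: 5.95
tool_pos: [0.3917, -0.2573, 0.2631]
ee_rot: [[-0.065, 0.998, -0.001], [0.998, 0.065, -0.001], [-0.001, -0.001, -1.0]]
ft_force: [-0.0, 0.7, -0.2]
grip_width: 0.452
gripper_force: 40.7
```

Request:
carry_out(targets=[[0,0,-0.3,0,0,0],[0,0,-0.6,0,0,0],[0,0,-0.9,0,0,0],[0,0,-1,0,0,0],[0,0,-1,0,0,0]])

```text
clock: 6.45
tool_pos: [0.3915, -0.2541, 0.182]
ee_rot: [[-0.07, 0.998, -0.004], [0.998, 0.07, 0.001], [0.001, -0.004, -1.0]]
ft_force: [-0.2, 0.9, 0.1]
grip_width: 0.455
gripper_force: 40.7
```

Request:
carry_out(targets=[[0,0,-0.2,0,0,0],[0,0,-0.3,0,0,0],[0,0,-0.4,0,0,0],[0,0,-0.44,0,0,0],[0,0,-0.48,0,0,0],[0,0,-0.48,0,0,0],[0,0,-0.48,0,0,0]])

```text
clock: 7.15
tool_pos: [0.3928, -0.2555, 0.1451]
ee_rot: [[-0.069, 0.998, 0.0], [0.998, 0.069, -0.0], [-0.0, 0.0, -1.0]]
ft_force: [0.1, 0.4, 0.1]
grip_width: 0.448
gripper_force: 40.7
```

Run:
```python
from h import *
st()
a=[]
for n in("wrist","scene"):
    im,W=cloud(n); np.save(n+".npy",W); a.append(im[:,:,::-1])
cv2.imwrite("pics/m1.png",np.hstack([cv2.resize(a[0],(400,300)),cv2.resize(a[1][150:270,270:430],(400,300))]))
```

```text
{'clock': 7.15, 'joint_positions': [-0.441, 0.228, 1.033, 2.137, -0.25, 0.901, 0.808], 'tool_pos': [0.393, -0.256, 0.145], 'ee_rot': [[-0.069, 0.998, 0.0], [0.998, 0.069, -0.0], [-0.0, 0.0, -1.0]], 'ft_force': [0.057, 0.358, 0.105], 'wrist_torque': [0.008, 0.005, -0.021], 'gripper_force': 40.665, 'grip_width': 0.448}
```

View pics/m1.png

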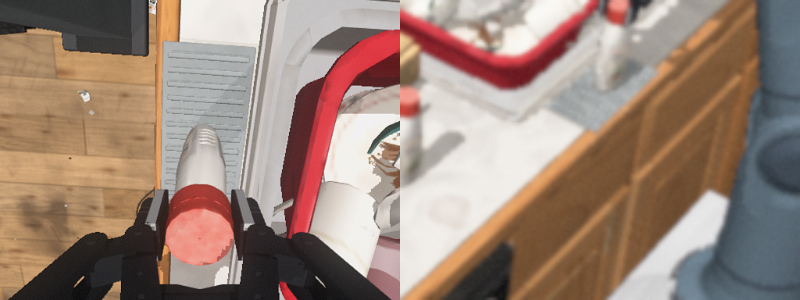

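Request:
carry_out(targets=[[0,0,-0.02,0,0,0],[0,0,-0.035,0,0,0],[0,0,-0.035,0,0,0],[0,0,-0.035,0,0,0]])

```text
clock: 7.65
tool_pos: [0.3928, -0.2554, 0.1422]
ee_rot: [[-0.069, 0.998, 0.0], [0.998, 0.069, -0.0], [-0.0, 0.0, -1.0]]
ft_force: [-0.2, 0.1, 1.4]
grip_width: 0.449
gripper_force: 40.7
```

Request:
carry_out(targets=[[0,0,0,0,0,0],[0,0,0,0,0,0],[0,0,0,0,0,0],[0,0,0,0,0,0],[0,0,0,0,0,0]], gripper=0)

```text
clock: 8.15
tool_pos: [0.3925, -0.2553, 0.142]
ee_rot: [[-0.069, 0.998, -0.0], [0.998, 0.069, 0.0], [0.0, -0.0, -1.0]]
ft_force: [0.2, 0.3, 0.1]
grip_width: 0.997
gripper_force: 0.0
```

Request:
carry_out(targets=[[0,0,0.3,0,0,0],[0,0,0.8,0,0,0],[0,0,1,0,0,0]])

```text
clock: 8.45
tool_pos: [0.3938, -0.2568, 0.2247]
ee_rot: [[-0.068, 0.998, 0.004], [0.998, 0.068, -0.001], [-0.002, 0.004, -1.0]]
ft_force: [-0.1, -0.0, 0.1]
grip_width: 0.998
gripper_force: 0.0
```

Request:
carry_out(targets=[[0.1,0.4,0,0,0,0],[0.4,1,0,0,0,0]])

```text
clock: 8.65
tool_pos: [0.4222, -0.181, 0.2232]
ee_rot: [[-0.061, 0.998, 0.003], [0.998, 0.061, 0.002], [0.001, 0.003, -1.0]]
ft_force: [1.4, 0.6, 0.3]
grip_width: 0.999
gripper_force: 0.0
```

Run:
```python
from h import *
st()
for n in("wrist","scene"):
    im,W=cloud(n); w=W.reshape(-1,3)
    m=(np.hypot(w[:,0]-.393,w[:,1]+.256)<.05)&(w[:,2]>.155)&(w[:,2]<.18)
    b=(np.hypot(w[:,0]-.393,w[:,1]+.256)<.05)&(w[:,2]>.03)&(w[:,2]<.13)
    for q in (m,b):
        if q.sum()>10: print(n,q.sum(),cv2.minAreaRect(w[q][:,:2].astype(np.float32)),np.median(w[q][:,2]))
    if n=="wrist": cv2.imwrite("w2.png",im[:,:,::-1])
```

```text
{'clock': 8.65, 'joint_positions': [-0.692, -0.017, 1.024, 2.084, 0.014, 1.064, 0.386], 'tool_pos': [0.422, -0.181, 0.223], 'ee_rot': [[-0.061, 0.998, 0.003], [0.998, 0.061, 0.002], [0.001, 0.003, -1.0]], 'ft_force': [1.402, 0.62, 0.303], 'wrist_torque': [0.027, -0.079, 0.041], 'gripper_force': 0.0, 'grip_width': 0.999}
wrist 2259 ((0.3944665789604187, -0.26275211572647095), (0.03794887661933899, 0.038289353251457214), 16.8115177154541) 0.1677456667136928
wrist 2083 ((0.39582130312919617, -0.24788154661655426), (0.029010558500885963, 0.038025204092264175), 84.36921691894531) 0.09846113235010429
scene 74 ((0.39259350299835205, -0.26194390654563904), (0.041551198810338974, 0.038424260914325714), 88.34270477294922) 0.16751600660259203
scene 245 ((0.38763439655303955, -0.2556615173816681), (0.056506380438804626, 0.03191095590591431), 57.71038055419922) 0.08501671828596091
```

Request:
carry_out(targets=[[0.15,0.5,0,0,0,0],[0.27,0.92,0.1,0,0,0]])

```text
clock: 8.95
tool_pos: [0.4438, -0.1041, 0.2294]
ee_rot: [[-0.068, 0.998, -0.002], [0.998, 0.068, 0.0], [0.0, -0.002, -1.0]]
ft_force: [0.9, 0.0, -0.3]
grip_width: 1.0
gripper_force: 0.0
```

Request:
carry_out(targets=[[0.15,0.5,0,0,0,0],[0.27,0.92,0.1,0,0,0]])

```text
clock: 9.15
tool_pos: [0.4657, -0.0295, 0.2375]
ee_rot: [[-0.07, 0.998, -0.002], [0.998, 0.07, 0.0], [0.0, -0.002, -1.0]]
ft_force: [1.5, -0.4, -0.1]
grip_width: 0.999
gripper_force: 0.0
```

Request:
carry_out(targets=[[0.15,0.5,0,0,0,0],[0.27,0.7,0,0,0,0],[0.27,0.7,0,0,0,0],[0.27,0.7,0,0,0,0]])

```text
clock: 9.55
tool_pos: [0.4874, 0.0237, 0.2377]
ee_rot: [[-0.069, 0.998, -0.001], [0.998, 0.069, -0.002], [-0.001, -0.001, -1.0]]
ft_force: [1.4, -0.9, -0.7]
grip_width: 1.0
gripper_force: 0.0
```

Run:
```python
from h import *
st()
im,W=cloud("wrist"); im,W2=cloud("scene")
w=np.vstack([W.reshape(-1,3),W2.reshape(-1,3)]); d=np.hypot(w[:,0]-.511,w[:,1]-.118)<.045
for lo,hi in((.155,.175),(.08,.12),(.03,.08),(.03,.12)):
    m=d&(w[:,2]>lo)&(w[:,2]<hi); print(lo,m.sum(),cv2.minAreaRect(w[m][:,:2].astype(np.float32)))
# fit rounded-rect: min area of bounding ellipse surface
from scipy.optimize import least_squares
m=d&(w[:,2]>.03)&(w[:,2]<.11); p=w[m][:,:2]
def f(a):
    c,s=np.cos(a[2]),np.sin(a[2]); q=p-a[:2]; x=(q@[c,s])/.018; y=(q@[-s,c])/.028
    return (((x**2)**1.25+(y**2)**1.25)**.4-1)*.02
for a0 in(-.6,-.2,.2): r=least_squares(f,[.511,.118,a0],loss="soft_l1",f_scale=.002); print(r.x,r.cost)
```

```text
{'clock': 9.55, 'joint_positions': [-0.901, 0.063, 0.806, 2.0, -0.05, 1.1, -0.004], 'tool_pos': [0.487, 0.024, 0.238], 'ee_rot': [[-0.069, 0.998, -0.001], [0.998, 0.069, -0.002], [-0.001, -0.001, -1.0]], 'ft_force': [1.409, -0.873, -0.688], 'wrist_torque': [0.01, -0.006, -0.008], 'gripper_force': 0.0, 'grip_width': 1.0}
0.155 3231 ((0.5125577449798584, 0.1180669516324997), (0.03888993337750435, 0.03828204795718193), 14.124444007873535)
0.08 660 ((0.5085204243659973, 0.11805605888366699), (0.061880648136138916, 0.03910229355096817), 83.787841796875)
0.03 197 ((0.5021178126335144, 0.12383335828781128), (0.05950743332505226, 0.0329519659280777), 62.02555465698242)
0.03 857 ((0.5085486769676208, 0.11831550300121307), (0.06240260601043701, 0.03910229355096817), 83.787841796875)
[ 0.51253543  0.11733456 -0.02511024] 0.0006683975270650907
[ 0.51253544  0.11733458 -0.02511259] 0.0006683975272783116
[ 0.51253542  0.11733436 -0.02509233] 0.0006683975271452157
```

Request:
carry_out(targets=[[0.16,0.5,0,0,0,0],[0.31,0.97,0,0,0,0],[0.31,0.97,0,0,0,0]])

```text
clock: 9.95
tool_pos: [0.5133, 0.1075, 0.2382]
ee_rot: [[-0.076, 0.997, 0.001], [0.997, 0.076, 0.002], [0.002, 0.002, -1.0]]
ft_force: [-1.1, 0.3, 0.1]
grip_width: 1.0
gripper_force: 0.0
```

Request:
carry_out(targets=[[0,0.2,0,0,0,0],[0,0.2,-0.3,0,0,0],[0,0.2,-0.6,0,0,0],[0,0.2,-0.6,0,0,0]])

```text
clock: 10.35
tool_pos: [0.5093, 0.1163, 0.1871]
ee_rot: [[-0.067, 0.998, -0.007], [0.998, 0.067, -0.003], [-0.002, -0.007, -1.0]]
ft_force: [-0.7, 0.3, 0.8]
grip_width: 1.003
gripper_force: 0.0
```

Request:
carry_out(targets=[[0,0,-0.3,0,0,0],[0,0,-0.6,0,0,0],[0,0,-0.67,0,0,0],[0,0,-0.67,0,0,0],[0,0,-0.67,0,0,0]])

```text
clock: 10.85
tool_pos: [0.5136, 0.118, 0.1379]
ee_rot: [[-0.068, 0.998, 0.002], [0.998, 0.068, 0.001], [0.001, 0.002, -1.0]]
ft_force: [-0.0, -0.3, 1.0]
grip_width: 1.004
gripper_force: 0.0
```

Request:
carry_out(targets=[[0,0,0,0,0,0],[0,0,0,0,0,0],[0,0,0,0,0,0],[0,0,0,0,0,0],[0,0,0,0,0,0],[0,0,0,0,0,0],[0,0,0,0,0,0]], gripper=1, force=60)

```text
clock: 11.55
tool_pos: [0.5135, 0.1185, 0.1374]
ee_rot: [[-0.069, 0.998, 0.002], [0.998, 0.069, 0.001], [0.001, 0.002, -1.0]]
ft_force: [-0.5, 0.6, 5.8]
grip_width: 0.447
gripper_force: 61.1
```

Request:
carry_out(targets=[[0,0,0.1,0,0,0],[0,0,0.3,0,0,0],[0,0,0.5,0,0,0],[0,0,0.6,0,0,0],[0,0,0.6,0,0,0],[0,0,0.6,0,0,0],[0,0,0.6,0,0,0]])

```text
clock: 12.25
tool_pos: [0.5114, 0.1179, 0.1833]
ee_rot: [[-0.07, 0.998, -0.002], [0.998, 0.07, -0.001], [-0.001, -0.002, -1.0]]
ft_force: [0.1, -0.1, -4.5]
grip_width: 0.447
gripper_force: 61.3
```

Request:
carry_out(targets=[[-0.05,0.2,0,0,0,0.02],[-0.13,0.55,0,0,0,0.05],[-0.22,0.87,0,0,0,0.074]])

```text
clock: 12.55
tool_pos: [0.4941, 0.1898, 0.184]
ee_rot: [[-0.187, 0.982, -0.001], [0.982, 0.187, 0.001], [0.001, -0.001, -1.0]]
ft_force: [0.6, 0.4, -5.2]
grip_width: 0.446
gripper_force: 61.2
```

Request:
carry_out(targets=[[-0.07,0.3,0,0,0,0.02],[-0.14,0.6,0,0,0,0.05],[-0.22,0.87,0,0,0,0.074]])

```text
clock: 12.85
tool_pos: [0.4766, 0.2599, 0.1843]
ee_rot: [[-0.302, 0.953, -0.0], [0.953, 0.302, 0.0], [0.0, -0.0, -1.0]]
ft_force: [-0.6, 1.0, -4.9]
grip_width: 0.446
gripper_force: 61.2
```

Request:
carry_out(targets=[[-0.07,0.3,0,0,0,0.02],[-0.14,0.6,0,0,0,0.05],[-0.21,0.86,0,0,0,0.074],[-0.21,0.86,0,0,0,0.074],[-0.21,0.86,0,0,0,0.074]])

```text
clock: 13.35
tool_pos: [0.4602, 0.3271, 0.1843]
ee_rot: [[-0.409, 0.913, 0.0], [0.913, 0.409, -0.001], [-0.001, -0.0, -1.0]]
ft_force: [0.3, -0.9, -3.5]
grip_width: 0.448
gripper_force: 61.1
```

Request:
carry_out(targets=[[0,0,-0.15,0,0,0],[0,0,-0.3,0,0,0],[0,0,-0.42,0,0,0],[0,0,-0.52,0,0,0],[0,0,-0.57,0,0,0],[0,0,-0.57,0,0,0],[0,0,-0.57,0,0,0]])

```text
clock: 14.05
tool_pos: [0.4609, 0.3263, 0.139]
ee_rot: [[-0.406, 0.914, 0.001], [0.914, 0.406, 0.0], [0.0, 0.001, -1.0]]
ft_force: [-0.1, -0.7, -3.9]
grip_width: 0.446
gripper_force: 61.1
```

Request:
carry_out(targets=[[0,0,-0.015,0,0,0],[0,0,-0.025,0,0,0],[0,0,-0.025,0,0,0]])

```text
clock: 14.35
tool_pos: [0.4608, 0.3265, 0.1375]
ee_rot: [[-0.406, 0.914, 0.0], [0.914, 0.406, 0.001], [0.001, 0.001, -1.0]]
ft_force: [-0.9, -0.2, -0.8]
grip_width: 0.447
gripper_force: 61.7
```

Request:
carry_out(targets=[[0,0,0,0,0,0],[0,0,0,0,0,0],[0,0,0,0,0,0],[0,0,0,0,0,0],[0,0,0,0,0,0]], gripper=0)

```text
clock: 14.85
tool_pos: [0.4607, 0.3263, 0.1371]
ee_rot: [[-0.406, 0.914, 0.0], [0.914, 0.406, 0.0], [0.0, 0.0, -1.0]]
ft_force: [0.3, -0.5, -0.3]
grip_width: 1.005
gripper_force: 0.0
```

Request:
carry_out(targets=[[0,0,0.3,0,0,0],[0,0,0.8,0,0,0],[0,0,1,0,0,0]])

```text
clock: 15.15
tool_pos: [0.4625, 0.3271, 0.2204]
ee_rot: [[-0.406, 0.914, 0.004], [0.914, 0.406, 0.004], [0.002, 0.005, -1.0]]
ft_force: [0.9, 1.5, 0.5]
grip_width: 0.994
gripper_force: 0.0
```

Request:
carry_out(targets=[[0.2,-0.4,0,0,0,-0.03],[0.39,-0.8,0,0,0,-0.05]], gripper=0.72)

```text
clock: 15.35
tool_pos: [0.4922, 0.2634, 0.218]
ee_rot: [[-0.336, 0.942, 0.002], [0.942, 0.336, 0.002], [0.001, 0.002, -1.0]]
ft_force: [0.6, -1.0, 0.2]
grip_width: 0.695
gripper_force: 0.0
```

Request:
carry_out(targets=[[0.2,-0.4,0,0,0,-0.03],[0.39,-0.8,0,0,0,-0.05],[0.39,-0.8,0,0,0,-0.05],[0.39,-0.8,0,0,0,-0.05]])

```text
clock: 15.75
tool_pos: [0.5234, 0.1969, 0.217]
ee_rot: [[-0.255, 0.967, 0.0], [0.967, 0.255, 0.0], [0.0, 0.0, -1.0]]
ft_force: [-0.6, 0.9, -1.1]
grip_width: 0.278
gripper_force: 0.0
```

Run:
```python
from h import *
st()
im,W=cloud("wrist"); cv2.imwrite("w3.png",im[:,:,::-1]); w=W.reshape(-1,3)
m=(w[:,2]>.064)&(w[:,2]<.076)&(w[:,0]>.56)&(w[:,0]<.61)&(w[:,1]>0)&(w[:,1]<.14); print("handle",m.sum(),cv2.minAreaRect(w[m][:,:2].astype(np.float32)))
for y in np.arange(0,.15,.015):
    s=w[m&(abs(w[:,1]-y)<.004)]
    if len(s): print(round(y,3),s[:,0].min().round(3),s[:,0].max().round(3),s[:,2].max().round(3))
im,W=cloud("scene"); w=np.vstack([w,W.reshape(-1,3)])
d=np.hypot(w[:,0]-.461,w[:,1]-.326)<.045; c=d&(w[:,2]>.155)&(w[:,2]<.17); print(c.sum(),cv2.minAreaRect(w[c][:,:2].astype(np.float32)))
from scipy.optimize import least_squares
p=w[d&(w[:,2]>.03)&(w[:,2]<.11)][:,:2]; print(len(p))
def f(a):
    c,s=np.cos(a[2]),np.sin(a[2]); q=p-a[:2]; x=(q@[c,s])/.018; y=(q@[-s,c])/.028
    return (((x**2)**1.25+(y**2)**1.25)**.4-1)*.02
r=least_squares(f,[.461,.326,.3],loss="soft_l1",f_scale=.002); print(r.x,r.cost)
```

```text
{'clock': 15.75, 'joint_positions': [-1.01, 0.261, 0.671, 1.86, -0.183, 1.082, -0.012], 'tool_pos': [0.523, 0.197, 0.217], 'ee_rot': [[-0.255, 0.967, 0.0], [0.967, 0.255, 0.0], [0.0, 0.0, -1.0]], 'ft_force': [-0.638, 0.858, -1.12], 'wrist_torque': [0.019, -0.015, 0.003], 'gripper_force': 0.0, 'grip_width': 0.278}
handle 572 ((0.5950430035591125, 0.06555982679128647), (0.11082752794027328, 0.029817460104823112), 89.9844970703125)
0.015 0.587 0.597 0.072
0.03 0.585 0.609 0.072
0.045 0.584 0.595 0.072
0.06 0.582 0.59 0.072
0.075 0.581 0.584 0.07
0.12 0.605 0.61 0.071
173 ((0.46157923340797424, 0.32640573382377625), (0.03784816712141037, 0.03991881385445595), 6.2451066970825195)
990
[0.46185819 0.32591185 0.27043522] 0.00047692974903977016
```

Request:
carry_out(targets=[[0.2,-0.4,0,0,0,-0.03],[0.4,-0.8,0,0,0,-0.05]])

```text
clock: 16.05
tool_pos: [0.5543, 0.1378, 0.2165]
ee_rot: [[-0.188, 0.982, -0.001], [0.982, 0.188, 0.001], [0.001, -0.0, -1.0]]
ft_force: [0.4, -0.3, -0.5]
grip_width: 0.277
gripper_force: 0.0
```

Request:
carry_out(targets=[[0.2,-0.4,0,0,0,-0.03],[0.4,-0.81,0,0,0,-0.053],[0.4,-0.81,0,0,0,-0.053]])

```text
clock: 16.35
tool_pos: [0.5885, 0.0639, 0.2174]
ee_rot: [[-0.092, 0.996, 0.002], [0.996, 0.092, -0.004], [-0.004, 0.002, -1.0]]
ft_force: [0.5, 0.5, -0.0]
grip_width: 0.281
gripper_force: 0.0
```

Request:
carry_out(targets=[[0,0,-0.5,0,0,0],[0,0,-1,0,0,0],[0,0,-1,0,0,0],[0,0,-1,0,0,0],[0,0,-1,0,0,0]])

```text
clock: 16.85
tool_pos: [0.5886, 0.0705, 0.139]
ee_rot: [[-0.101, 0.995, 0.003], [0.995, 0.101, 0.001], [0.001, 0.004, -1.0]]
ft_force: [-0.4, 0.3, -0.2]
grip_width: 0.278
gripper_force: 0.0
```

Run:
```python
from h import *
st()
im,W=cloud("wrist"); cv2.imwrite("pics/w4.png",cv2.resize(im[:,:,::-1],(600,450)))
```

```text
{'clock': 16.85, 'joint_positions': [-0.751, 0.447, 0.698, 1.848, -0.345, 0.966, 0.198], 'tool_pos': [0.589, 0.07, 0.139], 'ee_rot': [[-0.101, 0.995, 0.003], [0.995, 0.101, 0.001], [0.001, 0.004, -1.0]], 'ft_force': [-0.403, 0.256, -0.218], 'wrist_torque': [0.027, -0.032, 0.038], 'gripper_force': 0.0, 'grip_width': 0.278}
```

View pics/w4.png

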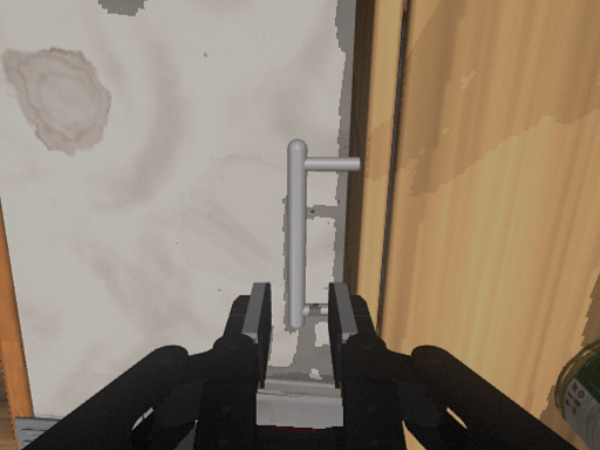

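Request:
carry_out(targets=[[-0.01,0,-0.3,0,0,0],[-0.01,0,-0.6,0,0,0],[-0.01,0,-0.6,0,0,0],[-0.01,0,-0.6,0,0,0]])

```text
clock: 17.3
tool_pos: [0.5871, 0.0695, 0.0903]
ee_rot: [[-0.099, 0.995, 0.002], [0.995, 0.099, 0.0], [0.0, 0.002, -1.0]]
ft_force: [0.6, 0.7, -0.3]
grip_width: 0.282
gripper_force: 0.0
```

Request:
carry_out(targets=[[0,0,-0.2,0,0,0],[0,0,-0.4,0,0,0],[0,0,-0.54,0,0,0],[0,0,-0.54,0,0,0]])

```text
clock: 17.7
tool_pos: [0.5839, 0.0692, 0.0431]
ee_rot: [[-0.099, 0.995, -0.005], [0.995, 0.099, -0.001], [-0.001, -0.005, -1.0]]
ft_force: [-0.7, 0.4, 0.2]
grip_width: 0.281
gripper_force: 0.0
```

Request:
carry_out(targets=[[0,0,0,0,0,0],[0,0,0,0,0,0],[0,0,0,0,0,0],[0,0,0,0,0,0],[0,0,0,0,0,0]], gripper=1, force=30)

```text
clock: 18.2
tool_pos: [0.5856, 0.0691, 0.0452]
ee_rot: [[-0.099, 0.995, -0.001], [0.995, 0.099, -0.0], [-0.0, -0.001, -1.0]]
ft_force: [0.8, -0.0, -7.8]
grip_width: 0.116
gripper_force: 29.1
```

Request:
carry_out(targets=[[-0.15,-0.015,0,0,0,0],[-0.4,-0.039,0,0,0,0],[-0.7,-0.068,0,0,0,0],[-0.98,-0.096,0,0,0,0]])

```text
clock: 18.6
tool_pos: [0.5065, 0.0617, 0.0451]
ee_rot: [[-0.099, 0.995, 0.0], [0.995, 0.099, -0.0], [-0.0, 0.0, -1.0]]
ft_force: [2.7, 0.1, -10.9]
grip_width: 0.116
gripper_force: 30.4
```

Request:
carry_out(targets=[[-0.3,-0.029,0,0,0,0],[-0.6,-0.058,0,0,0,0],[-0.8,-0.078,0,0,0,0],[-0.97,-0.095,0,0,0,0],[-0.97,-0.095,0,0,0,0],[-0.97,-0.095,0,0,0,0],[-0.97,-0.095,0,0,0,0]])

```text
clock: 19.3
tool_pos: [0.429, 0.0543, 0.0456]
ee_rot: [[-0.099, 0.995, -0.003], [0.995, 0.099, 0.001], [0.001, -0.003, -1.0]]
ft_force: [-1.8, 0.7, -6.5]
grip_width: 0.117
gripper_force: 31.1
```

Request:
carry_out(targets=[[0,0,0,0,0,0],[0,0,0,0,0,0],[0,0,0,0,0,0],[0,0,0,0,0,0]], gripper=0.72)

```text
clock: 19.7
tool_pos: [0.4314, 0.0541, 0.0463]
ee_rot: [[-0.099, 0.995, 0.002], [0.995, 0.099, 0.0], [0.0, 0.002, -1.0]]
ft_force: [-0.9, -0.4, -0.1]
grip_width: 0.277
gripper_force: 0.0
```

Request:
carry_out(targets=[[0,0,0.4,0,0,0],[0,0,0.9,0,0,0],[0,0,0.9,0,0,0]])

```text
clock: 20.0
tool_pos: [0.4349, 0.0549, 0.1221]
ee_rot: [[-0.099, 0.995, 0.01], [0.995, 0.099, 0.005], [0.004, 0.01, -1.0]]
ft_force: [0.8, 0.9, 0.1]
grip_width: 0.281
gripper_force: 0.0
```

Request:
carry_out(targets=[[0,0,0.5,0,0,0],[0,0,1,0,0,0],[0,0,1,0,0,0]])

```text
clock: 20.3
tool_pos: [0.4346, 0.0551, 0.2024]
ee_rot: [[-0.099, 0.995, 0.01], [0.995, 0.099, 0.006], [0.005, 0.011, -1.0]]
ft_force: [0.5, -0.0, 0.2]
grip_width: 0.28
gripper_force: 0.0
```

Request:
carry_out(targets=[[0,0,0.5,0,0,0],[0,0,1,0,0,0],[0,0,1,0,0,0],[0,0,1,0,0,0]])

```text
clock: 20.7
tool_pos: [0.4305, 0.0544, 0.2778]
ee_rot: [[-0.099, 0.995, 0.001], [0.995, 0.099, 0.002], [0.001, 0.001, -1.0]]
ft_force: [0.0, 0.4, -0.2]
grip_width: 0.276
gripper_force: 0.0
```

Run:
```python
from h import *
st()
im,W=cloud("wrist"); cv2.imwrite("pics/w5.png",cv2.resize(im[:,:,::-1],(700,525))); np.save("wrist.npy",W)
```

```text
{'clock': 20.7, 'joint_positions': [-1.055, -0.169, 0.773, 2.061, 0.125, 1.204, -0.235], 'tool_pos': [0.431, 0.054, 0.278], 'ee_rot': [[-0.099, 0.995, 0.001], [0.995, 0.099, 0.002], [0.001, 0.001, -1.0]], 'ft_force': [0.018, 0.382, -0.193], 'wrist_torque': [-0.004, 0.025, 0.022], 'gripper_force': 0.0, 'grip_width': 0.276}
```

View pics/w5.png

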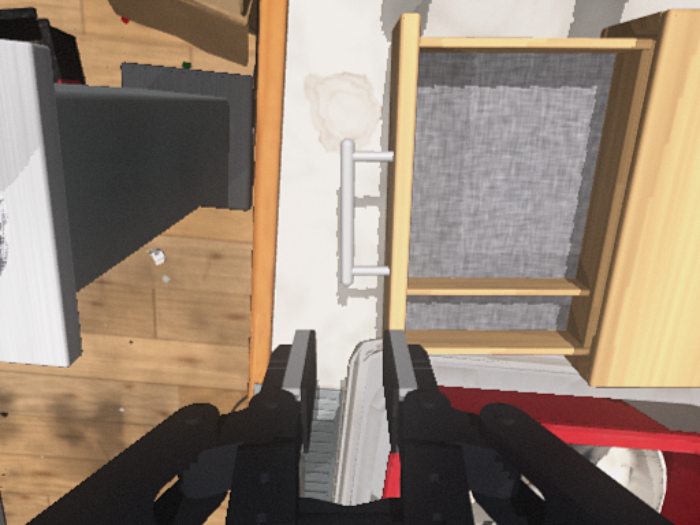

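The drawer is out; the long compartment spans pixels from about (412,50) to (600,280), to the unit's left of centre.

Run:
```python
from h import *
W=np.load("wrist.npy"); w=W.reshape(-1,3); w=w[np.isfinite(w[:,0])]
ux=np.array([.9954,.0958]);uy=np.array([-.0958,.9954]);o=np.array([.431,.054])
def q(m): return np.c_[(w[m][:,:2]-o)@ux,(w[m][:,:2]-o)@uy,w[m][:,2]]
f=q((w[:,2]<.029)&(w[:,2]>.017)&(w[:,0]>.45)&(w[:,0]<.7)&(w[:,1]>-.06)&(w[:,1]<.24)); 
c=f[(abs(f[:,1]-.05)<.06)]; print("floor x",np.percentile(c[:,0],[.5,99.5]),"z",np.median(c[:,2]))
c=f[(abs(f[:,0]-.12)<.03)]; h,e=np.histogram(c[:,1],np.arange(-.12,.2,.005)); print(dict(zip(e.round(3).tolist(),h.tolist())))
d=q((w[:,2]<.07)&(w[:,2]>.053)&(w[:,0]>.48)&(w[:,0]<.56)); h,e=np.histogram(d[:,1],np.arange(-.12,.2,.004)); print("rails",[(round(a,3),int(b)) for a,b in zip(e,h) if b>5])
r=q((w[:,2]>.085)&(w[:,2]<.094)&(w[:,0]>.6)); print("unit edge x",np.percentile(r[:,0],1)); r=q((w[:,2]>.075)&(w[:,2]<.088)&(w[:,0]<.52)&(w[:,0]>.42)); print("plate",np.percentile(r[:,0],[2,98]),np.percentile(r[:,1],[1,99]))
```

```text
floor x [0.03275915 0.21255045] z 0.02353282259893849
{-0.12: 145, -0.115: 166, -0.11: 145, -0.105: 166, -0.1: 152, -0.095: 164, -0.09: 64, -0.085: 0, -0.08: 0, -0.075: 72, -0.07: 181, -0.065: 170, -0.06: 186, -0.055: 174, -0.05: 166, -0.045: 181, -0.04: 190, -0.035: 192, -0.03: 177, -0.025: 187, -0.02: 184, -0.015: 193, -0.01: 190, -0.005: 210, 0.0: 208, 0.005: 208, 0.01: 206, 0.015: 198, 0.02: 198, 0.025: 207, 0.03: 235, 0.035: 212, 0.04: 207, 0.045: 251, 0.05: 208, 0.055: 238, 0.06: 227, 0.065: 247, 0.07: 223, 0.075: 262, 0.08: 213, 0.085: 263, 0.09: 265, 0.095: 261, 0.1: 229, 0.105: 258, 0.11: 271, 0.115: 271, 0.12: 195, 0.125: 0, 0.13: 0, 0.135: 0, 0.14: 0, 0.145: 0, 0.15: 0, 0.155: 0, 0.16: 0, 0.165: 0, 0.17: 0, 0.175: 0, 0.18: 0, 0.185: 0, 0.19: 0}
rails [(np.float64(-0.076), 34), (np.float64(-0.072), 23), (np.float64(0.12), 161), (np.float64(0.124), 345), (np.float64(0.128), 149)]
unit edge x 0.20585583717031716
plate [0.0326787  0.04623062] [-0.0913687   0.13926263]
```

```bash
cat > kin.py <<'E'
import numpy as np, itertools
from scipy.spatial.transform import Rotation as R
from scipy.optimize import least_squares
D=[([-1.267,.384,.044,1.6,-.018,1.161,-.05],[.254,.597,.23],(-.92,.391)),
([-.694,.237,.708,1.972,-.182,.998,.169],[.525,-.005,.182],(-.069,.998)),
([-.441,.228,1.033,2.137,-.25,.901,.808],[.393,-.256,.145],(-.069,.998)),
([-.901,.063,.806,2.0,-.05,1.1,-.004],[.487,.024,.238],(-.069,.998)),
([-1.01,.261,.671,1.86,-.183,1.082,-.012],[.523,.197,.217],(-.255,.967)),
([-.751,.447,.698,1.848,-.345,.966,.198],[.589,.07,.139],(-.101,.995)),
([-1.055,-.169,.773,2.061,.125,1.204,-.235],[.431,.054,.278],(-.099,.995))]
def fk(q,s,p):
    h,L1,a1,a2,L2,a3,Lt,o1=p
    rz=lambda t:R.from_euler('z',t); ry=lambda t:R.from_euler('y',t)
    r=rz(s[0]*q[0]+o1); x=np.array([0,0,h]); 
    r=r*ry(s[1]*q[1]); x=x+r.apply([0,0,L1]); r=r*rz(s[2]*q[2]); x=x+r.apply([a1,0,0])
    r=r*ry(s[3]*q[3]); x=x+r.apply([a2,0,L2]); r=r*rz(s[4]*q[4]); r=r*ry(s[5]*q[5]); x=x+r.apply([a3,0,Lt]); r=r*rz(s[6]*q[6])
    return x,r
if __name__=="__main__":
    best=None
    for s in itertools.product((1,-1),repeat=4):
        S=(s[0],1,s[1],1,s[2],1,s[3])
        def f(p):
            e=[]; R0=None
            for q,x,t in D:
                X,r=fk(q,S,p[:8]); e+=list(X-x)
                M=np.array([[t[0],t[1],0],[t[1],-t[0],0],[0,0,-1.]])
                e+=list(.3*((r*R.from_euler('z',p[8])).as_matrix()-M).ravel())
            return e
        for o in (0,1.57,3.14,-1.57):
          for z in(0,1.57,3.14,-1.57):
            r=least_squares(f,[.3,.35,.05,.05,.35,.08,.2,o,z])
            if best is None or r.cost<best[0]: best=(r.cost,S,r.x); 
    print(best[0],best[1],best[2].round(4)); np.savez("kin.npz",S=best[1],p=best[2])
E
python3 kin.py
```

```text
6.236958278500093e-05 (-1, 1, -1, 1, -1, 1, -1) [ 1.7240e-01  4.6320e-01  1.3000e-03 -3.3700e-02  4.7670e-01 -2.5100e-02
  2.0930e-01 -6.6800e-02  1.5041e+00]
```

```bash
cat > ik.py <<'E'
from kin import *
k=np.load("kin.npz"); S=k["S"]; P=k["p"]
lo=np.array([-2.61,-.41,-1.48,0,-1.57,.05,-2.85])+.04; hi=np.array([2.61,2.15,1.57,2.5,4.71,1.97,2.85])-.04
def tool(q):
    X,r=fk(q,S,P[:8]); return X,(r*R.from_euler('z',P[8])).as_matrix()
def ik(x,M,q0,n=12,seed=0):
    rng=np.random.default_rng(seed); best=None
    for i in range(n):
        s=np.clip(q0 if i==0 else (np.array(q0)+rng.normal(0,.5,7) if i<n//2 else rng.uniform(lo,hi)),lo+.01,hi-.01)
        f=lambda q:np.r_[(tool(q)[0]-x),.3*(tool(q)[1]-M).ravel(),.002*(q-q0)]
        r=least_squares(f,s,bounds=(lo,hi)); e=np.linalg.norm(f(r.x)[:12])
        if e<.008 and (best is None or np.abs(r.x-q0).max()<np.abs(best-q0).max()): best=r.x
    return best
def ori(beta,delta,sg):
    # delta tilt from down toward bearing beta; tool x = sg*bottle axis(up at delta=90)
    b=np.radians(beta); t=np.radians(delta); h=np.array([np.cos(b),np.sin(b),0]); u=np.array([0,0,1.])
    z=h*np.sin(t)-u*np.cos(t); a=u*np.sin(t)+h*np.cos(t); x=sg*a
    return np.c_[x,np.cross(z,x),z]
E
python3 - <<'E'
from ik import *
q0=np.array([-1.055,-.169,.773,2.061,.125,1.204,-.235])
bed=np.array([.5576,.0908,.042])
for sg in(1,-1):
  for b in(95.5,-84.5):
    out=[]
    for dl in(0,-20,-40):
        M=ori(b,dl,sg); q=ik(bed+M[:,2]*.010,M,q0,8); out.append(None if q is None else q.round(2).tolist())
    print("place",sg,b,out)
for sg in(1,-1):
  for b in(-75,-45,15.5,60,100,140,195.5,230):
    out=[]
    for dl in(50,70,90):
        M=ori(b,dl,sg); q=ik(np.array([.4615,.326,.085])+M[:,2]*.010,M,q0,8); out.append(None if q is None else q.round(2).tolist())
    print("pick",sg,b,out)
E
```

```text
place 1 95.5 [[-0.63, 0.51, 0.47, 1.98, -0.34, 0.73, 0.14], [-0.85, 0.58, 0.62, 1.96, 0.04, 0.74, -0.24], [-1.03, 0.7, 0.74, 1.93, 0.31, 0.84, -0.51]]
place 1 -84.5 [[-1.05, 0.74, 1.03, 1.97, -0.82, 0.92, -2.64], [-0.79, 0.64, 0.83, 1.97, -0.99, 1.04, -2.44], [-0.56, 0.65, 0.67, 1.95, -1.17, 1.26, -2.25]]
place -1 95.5 [[-1.05, 0.74, 1.03, 1.97, -0.82, 0.92, -2.64], [-1.26, 0.96, 1.22, 1.95, -0.7, 0.9, -2.8], [-0.62, 0.58, 0.23, 1.92, 0.68, 0.98, 2.34]]
place -1 -84.5 [[-0.63, 0.51, 0.47, 1.98, -0.34, 0.73, 0.14], [-0.48, 0.52, 0.42, 1.97, -0.76, 0.87, 0.55], [-0.37, 0.58, 0.42, 1.96, -1.06, 1.13, 0.83]]
pick 1 -75 [[-1.02, 0.61, 0.15, 1.79, 0.65, 1.34, 2.18], [-1.12, 0.74, 0.21, 1.73, 0.78, 1.58, 2.12], [-1.19, 0.87, 0.28, 1.68, 0.9, 1.79, 2.11]]
pick 1 -45 [[-1.95, 1.3, 1.46, 2.0, -0.58, 0.79, -2.75], [-1.28, 0.63, 0.34, 1.97, 1.13, 1.21, 2.15], [-1.39, 0.78, 0.43, 1.95, 1.23, 1.41, 2.03]]
pick 1 15.5 [[-1.27, 0.37, 0.55, 2.24, 2.43, 0.28, 1.78], [-1.42, 0.48, 0.64, 2.33, 2.61, 0.73, 1.46], [-1.63, 0.77, 0.82, 2.35, 2.53, 1.09, 1.18]]
pick 1 60 [[0.32, 0.56, -1.0, 2.21, 3.5, 0.14, 
[... 885 characters left out ...]
, -1.06], [-0.94, 0.39, 0.13, 2.34, 2.54, 0.84, -1.44], [-1.12, 0.57, 0.28, 2.36, 2.58, 1.3, -1.65]]
pick -1 60 [[0.55, 0.87, -1.27, 2.23, 2.25, 0.26, 0.17], [0.69, 1.39, -1.43, 2.3, 2.78, 0.47, 0.12], [-1.78, 2.11, 1.51, 2.36, 2.68, 1.64, 2.74]]
pick -1 100 [[-0.89, 0.49, 0.53, 2.08, -1.39, 1.12, -2.39], [-0.48, 0.54, 0.13, 2.09, -1.53, 1.27, -2.19], [-0.01, 0.71, -0.36, 2.08, -1.53, 1.34, -2.03]]
pick -1 140 [[-0.88, 0.66, 0.56, 1.81, -1.0, 1.54, -2.13], [-0.73, 0.75, 0.45, 1.76, -1.11, 1.81, -2.08], [-0.45, 0.83, 0.11, 1.72, -1.12, 1.93, -2.12]]
pick -1 195.5 [[-1.05, 0.84, 0.65, 1.54, -0.48, 1.83, -1.54], None, None]
pick -1 230 [[-1.19, 0.85, 0.67, 1.54, -0.14, 1.73, -1.14], None, None]
```

Request:
carry_out(targets=[[0.05,0.43,0,0,0,0.04],[0.1,0.85,0,0,0,0.082]], gripper=0)

```text
clock: 20.95
tool_pos: [0.4371, 0.1215, 0.2756]
ee_rot: [[-0.225, 0.974, -0.003], [0.974, 0.225, -0.001], [-0.0, -0.003, -1.0]]
ft_force: [0.0, 0.9, -0.0]
grip_width: 0.605
gripper_force: 0.0
```

Request:
carry_out(targets=[[0.05,0.43,0,0,0,0.04],[0.1,0.85,0,0,0,0.082]])

```text
clock: 21.15
tool_pos: [0.4449, 0.1907, 0.2752]
ee_rot: [[-0.352, 0.936, -0.003], [0.936, 0.352, -0.003], [-0.001, -0.004, -1.0]]
ft_force: [0.8, 0.2, 0.2]
grip_width: 0.936
gripper_force: 0.0
```

Request:
carry_out(targets=[[0.05,0.43,0,0,0,0.04],[0.09,0.85,0,0,0,0.082]])

```text
clock: 21.35
tool_pos: [0.4523, 0.2586, 0.2749]
ee_rot: [[-0.469, 0.883, -0.003], [0.883, 0.469, -0.003], [-0.001, -0.004, -1.0]]
ft_force: [1.1, 0.6, -0.1]
grip_width: 0.999
gripper_force: 0.0
```

Request:
carry_out(targets=[[0.05,0.43,0,0,0,0.04],[0.09,0.85,0,0,0,0.082],[0.09,0.85,0,0,0,0.082],[0.09,0.85,-0.3,0,0,0.082],[0.09,0.85,-0.6,0,0,0.082],[0.09,0.85,-0.6,0,0,0.082]])

```text
clock: 21.95
tool_pos: [0.4573, 0.3227, 0.224]
ee_rot: [[-0.575, 0.818, -0.008], [0.818, 0.575, -0.009], [-0.002, -0.012, -1.0]]
ft_force: [-0.6, -1.2, 0.7]
grip_width: 1.004
gripper_force: 0.0
```

Run:
```python
from h import *
st()
im,W=cloud("scene"); w=W.reshape(-1,3); im,W=cloud("top"); w=np.vstack([w,W.reshape(-1,3)])
d=np.hypot(w[:,0]-.461,w[:,1]-.326)<.04; c=d&(w[:,2]>.155)&(w[:,2]<.17); print(c.sum(),cv2.minAreaRect(w[c][:,:2].astype(np.float32)) if c.sum()>5 else 0)
```

```text
{'clock': 21.95, 'joint_positions': [-1.224, 0.255, 0.622, 1.841, -0.163, 1.108, 0.07], 'tool_pos': [0.457, 0.323, 0.224], 'ee_rot': [[-0.575, 0.818, -0.008], [0.818, 0.575, -0.009], [-0.002, -0.012, -1.0]], 'ft_force': [-0.63, -1.211, 0.695], 'wrist_torque': [0.011, 0.035, 0.032], 'gripper_force': 0.0, 'grip_width': 1.004}
94 ((0.4622310996055603, 0.32687103748321533), (0.04013114422559738, 0.03762437403202057), 3.6108553409576416)
```

Request:
carry_out(targets=[[0,0,-0.3,0,0,0],[0,0,-0.6,0,0,0],[0,0,-0.6,0,0,0],[0,0,-0.8,0,0,0],[0,0,-1,0,0,0],[0,0,-1,0,0,0]])

```text
clock: 22.65
tool_pos: [0.4601, 0.3256, 0.1495]
ee_rot: [[-0.576, 0.817, -0.001], [0.817, 0.576, -0.001], [-0.0, -0.002, -1.0]]
ft_force: [-0.7, -0.2, -0.0]
grip_width: 1.001
gripper_force: 0.0
```

Request:
carry_out(targets=[[0,0,-0.1,0,0,0],[0,0,-0.15,0,0,0],[0,0,-0.15,0,0,0],[0,0,-0.15,0,0,0]])

```text
clock: 23.05
tool_pos: [0.4609, 0.3262, 0.1382]
ee_rot: [[-0.577, 0.817, 0.001], [0.817, 0.577, 0.001], [0.0, 0.001, -1.0]]
ft_force: [0.1, -0.2, -1.2]
grip_width: 0.999
gripper_force: 0.0
```

Request:
carry_out(targets=[[0,0,0,0,0,0],[0,0,0,0,0,0],[0,0,0,0,0,0],[0,0,0,0,0,0],[0,0,0,0,0,0],[0,0,0,0,0,0]], gripper=1, force=60)

```text
clock: 23.65
tool_pos: [0.461, 0.3265, 0.1382]
ee_rot: [[-0.577, 0.817, 0.001], [0.817, 0.577, 0.001], [0.0, 0.001, -1.0]]
ft_force: [0.7, 0.6, 2.6]
grip_width: 0.447
gripper_force: 61.0
```

Request:
carry_out(targets=[[0,0,0.1,0,0,0],[0,0,0.3,0,0,0],[0,0,0.4,0,0,0],[0,0,0.4,0,0,0]])

```text
clock: 24.05
tool_pos: [0.4609, 0.3262, 0.1704]
ee_rot: [[-0.577, 0.817, 0.001], [0.817, 0.577, 0.001], [0.0, 0.001, -1.0]]
ft_force: [-0.2, 0.1, -4.6]
grip_width: 0.448
gripper_force: 61.2
```

Request:
carry_out(targets=[[-0.02,-0.04,0,0,0,-0.06],[-0.05,-0.09,0,0,0,-0.13],[-0.08,-0.14,0,0,0,-0.2],[-0.11,-0.18,0,0,0,-0.27],[-0.14,-0.23,0,0,0,-0.34],[-0.17,-0.28,0,0,0,-0.41],[-0.2,-0.33,0,0,0,-0.48],[-0.23,-0.38,0,0,0,-0.55],[-0.25,-0.42,0,0,0,-0.62],[-0.27,-0.45,0,0,0,-0.67],[-0.27,-0.45,0,0,0,-0.67],[-0.27,-0.45,0,0,0,-0.67],[-0.27,-0.45,-0.1,0,0,-0.67],[-0.27,-0.45,-0.25,0,0,-0.67],[-0.27,-0.45,-0.37,0,0,-0.67],[-0.27,-0.45,-0.4,0,0,-0.67],[-0.27,-0.45,-0.4,0,0,-0.67],[-0.27,-0.45,-0.4,0,0,-0.67]])

```text
clock: 25.85
tool_pos: [0.439, 0.2904, 0.1383]
ee_rot: [[0.424, 0.906, -0.002], [0.906, -0.424, 0.0], [-0.0, -0.002, -1.0]]
ft_force: [-2.6, -0.2, 5.7]
grip_width: 0.449
gripper_force: 62.2
```

Request:
carry_out(targets=[[0,0,0,0,0,0],[0,0,0,0,0,0],[0,0,0,0,0,0],[0,0,0,0,0,0],[0,0,0,0,0,0]], gripper=0)

```text
clock: 26.35
tool_pos: [0.4391, 0.2901, 0.1376]
ee_rot: [[0.424, 0.906, 0.0], [0.906, -0.424, 0.0], [0.0, 0.0, -1.0]]
ft_force: [0.0, -0.1, -0.5]
grip_width: 1.003
gripper_force: 0.0
```

Request:
carry_out(targets=[[0,0,0.3,0,0,0],[0,0,0.7,0,0,0],[0,0,1,0,0,0],[0,0,1,0,0,0]])

```text
clock: 26.75
tool_pos: [0.4416, 0.2916, 0.2213]
ee_rot: [[0.424, 0.906, 0.005], [0.906, -0.424, 0.006], [0.008, 0.002, -1.0]]
ft_force: [-0.6, -0.5, 0.3]
grip_width: 1.001
gripper_force: 0.0
```

Request:
carry_out(targets=[[-0.1,0.1,0.1,0,0,0.08],[-0.2,0.2,0.2,0,0,0.16],[-0.3,0.3,0.3,0,0,0.24],[-0.4,0.4,0.4,0,0,0.32],[-0.5,0.5,0.5,0,0,0.4],[-0.6,0.6,0.6,0,0,0.48],[-0.7,0.7,0.7,0,0,0.56],[-0.8,0.8,0.8,0,0,0.64],[-0.9,0.9,0.9,0,0,0.72],[-1,1,1,0,0,0.78],[-1,1,1,0,0,0.78],[-1,1,1,0,0,0.78]])

```text
clock: 27.95
tool_pos: [0.3588, 0.3696, 0.2968]
ee_rot: [[-0.707, 0.707, -0.001], [0.707, 0.707, -0.001], [-0.001, -0.001, -1.0]]
ft_force: [0.3, -0.5, 0.3]
grip_width: 0.997
gripper_force: 0.0
```

Run:
```python
from h import *
from ik import *
s=env.sense(); st()
q=np.array(s["joint_positions"]); print("model err",(tool(q)[0]-s["tool_pos"]).round(4),q.round(2))
im,W=cloud("scene"); w=W.reshape(-1,3); im,W=cloud("top"); w=np.vstack([w,W.reshape(-1,3)])
d=np.hypot(w[:,0]-.439,w[:,1]-.29)<.045; c=d&(w[:,2]>.155)&(w[:,2]<.17); print(c.sum(),cv2.minAreaRect(w[c][:,:2].astype(np.float32)))
p=w[d&(w[:,2]>.03)&(w[:,2]<.12)][:,:2]
def f(a):
    c,s=np.cos(a[2]),np.sin(a[2]); x=((p-a[:2])@[c,s])/.018; y=((p-a[:2])@[-s,c])/.028
    return (((x**2)**1.25+(y**2)**1.25)**.4-1)*.02
print(len(p),least_squares(f,[.439,.29,-.78],loss="soft_l1",f_scale=.002).x)
b=np.array([.439,.2904,.09])
for dl in(0,20,40,60,80):
    M=ori(-45,dl,-1); q2=ik(np.array(s["tool_pos"]),M,q,1); print(dl,None if q2 is None else q2.round(2)); q=q if q2 is None else q2
M=ori(-45,80,-1)
for so in(.13,.06,0): q=ik(b+M[:,2]*(.01-so),M,q,1); print(so,(b+M[:,2]*(.01-so)).round(3),None if q is None else q.round(2))
M=ori(-84.5,-10,-1)
for z in(.15,.04): q=ik(np.array([.5576,.0908+.0,z]),M,q,1); print(z,None if q is None else q.round(2))
```

```text
{'clock': 27.95, 'joint_positions': [-1.513, 0.065, 0.667, 1.865, -0.042, 1.227, -0.047], 'tool_pos': [0.359, 0.37, 0.297], 'ee_rot': [[-0.707, 0.707, -0.001], [0.707, 0.707, -0.001], [-0.001, -0.001, -1.0]], 'ft_force': [0.326, -0.464, 0.259], 'wrist_torque': [0.022, 0.018, 0.072], 'gripper_force': 0.0, 'grip_width': 0.997}
model err [-0.0054 -0.0018 -0.0011] [-1.51  0.07  0.67  1.86 -0.04  1.23 -0.05]
208 ((0.4386693239212036, 0.289042592048645), (0.03950471803545952, 0.04073464125394821), 62.289573669433594)
369 [ 0.439434    0.28845202 -0.6797147 ]
0 [-1.51  0.08  0.67  1.85 -0.05  1.23 -0.03]
20 [-1.61  0.1   0.65  1.85  0.3   1.26 -0.28]
40 [-1.7   0.16  0.64  1.87  0.6   1.35 -0.47]
60 [-1.78  0.26  0.66  1.89  0.84  1.47 -0.61]
80 [-1.84  0.38  0.7   1.92  1.05  1.58 -0.71]
0.13 [0.355 0.374 0.111] [-1.74  0.69  0.59  1.98  0.92  1.37 -0.97]
0.06 [0.404 0.325 0.099] [-1.67  0.7   0.64  2.04  1.01  1.25 -1.  ]
0 [0.446 0.283 0.088] [-1.59  0.73  0.68  2.07  1.09  1.15 -1.04]
0.15 [-0.62  0.34  0.53  1.91 -0.41  0.99  0.22]
0.04 [-0.55  0.49  0.45  1.98 -0.55  0.79  0.35]
```

Request:
carry_out(targets=[[0,0,0,-0.06,-0.06,0],[0,0,0,-0.12,-0.12,0],[0,0,0,-0.18,-0.18,0],[0,0,0,-0.24,-0.24,0],[0,0,0,-0.3,-0.3,0],[0,0,0,-0.36,-0.36,0],[0,0,0,-0.42,-0.42,0],[0,0,0,-0.48,-0.48,0],[0,0,0,-0.54,-0.54,0],[0,0,0,-0.6,-0.6,0],[0,0,0,-0.63,-0.63,0],[0,0,0,-0.63,-0.63,0]])

```text
clock: 29.25
tool_pos: [0.3581, 0.3698, 0.2951]
ee_rot: [[-0.122, 0.706, 0.698], [0.113, 0.708, -0.697], [-0.986, -0.007, -0.166]]
ft_force: [0.4, 0.6, 0.0]
grip_width: 1.0
gripper_force: 0.0
```

Request:
carry_out(targets=[[0,0,-0.5,0,0,0],[0,0,-1,0,0,0]])

```text
clock: 29.45
tool_pos: [0.36, 0.3707, 0.2178]
ee_rot: [[-0.121, 0.708, 0.696], [0.126, 0.706, -0.697], [-0.985, 0.003, -0.175]]
ft_force: [-0.3, -0.4, -0.2]
grip_width: 0.999
gripper_force: 0.0
```

Request:
carry_out(targets=[[0,0,-0.5,0,0,0],[0,0,-0.9,0,0,0],[-0.05,0.05,-1,0,0,0],[-0.05,0.05,-1,0,0,0]])

```text
clock: 29.85
tool_pos: [0.3549, 0.3748, 0.1377]
ee_rot: [[-0.122, 0.707, 0.697], [0.119, 0.708, -0.696], [-0.985, -0.002, -0.171]]
ft_force: [0.7, -0.8, 0.0]
grip_width: 1.003
gripper_force: 0.0
```

Request:
carry_out(targets=[[0,0,-0.2,0,0,0],[0,0,-0.33,0,0,0],[0,0,-0.33,0,0,0],[0,0,-0.33,0,0,0]])

```text
clock: 30.25
tool_pos: [0.3551, 0.3741, 0.1117]
ee_rot: [[-0.121, 0.707, 0.697], [0.119, 0.707, -0.697], [-0.985, -0.002, -0.17]]
ft_force: [-0.3, -0.4, 0.1]
grip_width: 0.997
gripper_force: 0.0
```

Run:
```python
from h import *
st()
im,W=cloud("wrist"); im2,W2=cloud("scene")
cv2.imwrite("pics/w6.png",np.hstack([cv2.resize(im[:,:,::-1],(400,300)),cv2.resize(im2[180:330,120:320,::-1],(400,300))]))
w=W.reshape(-1,3); d=np.hypot(w[:,0]-.439,w[:,1]-.29)<.045
for lo,hi in((.03,.06),(.07,.11),(.14,.16)):
    m=d&(w[:,2]>lo)&(w[:,2]<hi); 
    if m.sum()>9: print(lo,m.sum(),cv2.minAreaRect(w[m][:,:2].astype(np.float32)))
```

```text
{'clock': 30.25, 'joint_positions': [-1.802, 0.953, 0.473, 1.805, 0.673, 1.459, -0.993], 'tool_pos': [0.355, 0.374, 0.112], 'ee_rot': [[-0.121, 0.707, 0.697], [0.119, 0.707, -0.697], [-0.985, -0.002, -0.17]], 'ft_force': [-0.298, -0.442, 0.074], 'wrist_torque': [0.759, 0.715, -0.019], 'gripper_force': 0.0, 'grip_width': 0.997}
0.03 2906 ((0.4305218458175659, 0.2986238896846771), (0.05962377041578293, 0.018211226910352707), 42.97895431518555)
0.07 3332 ((0.4309099018573761, 0.297041118144989), (0.05733616277575493, 0.02077581360936165), 48.25143051147461)
0.14 1021 ((0.4364766776561737, 0.2925769090652466), (0.03940901905298233, 0.03354727849364281), 40.785518646240234)
```

View pics/w6.png

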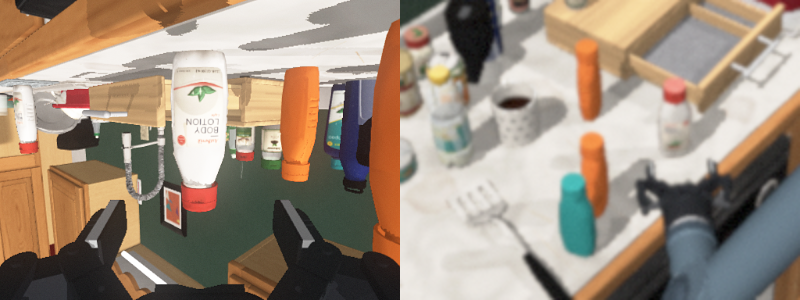

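Request:
carry_out(targets=[[0.3,-0.3,-0.08,0,0,0],[0.57,-0.57,-0.145,0,0,0],[0.57,-0.57,-0.145,0,0,0]])

```text
clock: 30.65
tool_pos: [0.403, 0.3228, 0.1016]
ee_rot: [[-0.117, 0.713, 0.692], [0.116, 0.702, -0.703], [-0.986, -0.003, -0.165]]
ft_force: [0.2, -0.3, 0.5]
grip_width: 1.001
gripper_force: 0.0
```

Request:
carry_out(targets=[[0.2,-0.2,-0.05,0,0,0],[0.4,-0.4,-0.1,0,0,0],[0.57,-0.57,-0.145,0,0,0],[0.57,-0.57,-0.145,0,0,0],[0.57,-0.57,-0.145,0,0,0]])

```text
clock: 31.15
tool_pos: [0.4459, 0.2836, 0.0883]
ee_rot: [[-0.122, 0.707, 0.697], [0.12, 0.707, -0.697], [-0.985, -0.001, -0.171]]
ft_force: [-1.0, 1.2, 0.2]
grip_width: 0.999
gripper_force: 0.0
```

Request:
carry_out(targets=[[0,0,0,0,0,0],[0,0,0,0,0,0],[0,0,0,0,0,0],[0,0,0,0,0,0],[0,0,0,0,0,0],[0,0,0,0,0,0],[0,0,0,0,0,0]], gripper=1, force=60)

```text
clock: 31.85
tool_pos: [0.4462, 0.2831, 0.0883]
ee_rot: [[-0.121, 0.707, 0.697], [0.119, 0.707, -0.697], [-0.985, -0.002, -0.17]]
ft_force: [-1.8, 1.2, 2.5]
grip_width: 0.596
gripper_force: 60.9
```

Request:
carry_out(targets=[[0,0,0.1,0,0,0],[0,0,0.3,0,0,0],[0,0,0.6,0,0,0],[0,0,0.9,0,0,0],[0,0,1,0,0,0],[0,0,1,0,0,0]])

```text
clock: 32.45
tool_pos: [0.4461, 0.2831, 0.1677]
ee_rot: [[-0.124, 0.707, 0.696], [0.123, 0.707, -0.696], [-0.985, -0.0, -0.174]]
ft_force: [1.1, -0.2, -4.4]
grip_width: 0.596
gripper_force: 61.0
```

Run:
```python
from h import *
from ik import *
st(); s=env.sense(); q=np.array(s["joint_positions"])
x=np.array(s["tool_pos"])+[0,0,.08]
for dl in (80,60,40,20,0,-10):
    M=ori(-45,dl,-1); q2=ik(x,M,q,1); print(dl,None if q2 is None else q2.round(2)); q=q if q2 is None else q2
```

```text
{'clock': 32.45, 'joint_positions': [-1.73, 0.822, 0.597, 1.98, 0.828, 1.306, -0.965], 'tool_pos': [0.446, 0.283, 0.168], 'ee_rot': [[-0.124, 0.707, 0.696], [0.123, 0.707, -0.696], [-0.985, -0.0, -0.174]], 'ft_force': [1.058, -0.187, -4.445], 'wrist_torque': [1.446, 1.459, -0.052], 'gripper_force': 61.003, 'grip_width': 0.596}
80 [-1.72  0.42  0.82  2.04  1.15  1.32 -0.78]
60 [-1.65  0.28  0.78  2.01  0.94  1.2  -0.59]
40 [-1.56  0.19  0.75  1.97  0.65  1.1  -0.36]
20 [-1.44  0.15  0.73  1.93  0.28  1.07 -0.06]
0 [-1.28  0.16  0.71  1.89 -0.11  1.13  0.26]
-10 [-1.2   0.18  0.7   1.87 -0.3   1.21  0.4 ]
```

Request:
carry_out(targets=[[0,0,0.4,0,0,0],[0,0,0.8,0,0,0],[0,0,1,0.05,0.05,0],[0,0,1,0.1,0.1,0],[0,0,1,0.15,0.15,0],[0,0,1,0.2,0.2,0],[0,0,1,0.25,0.25,0],[0,0,1,0.3,0.3,0],[0,0,1,0.35,0.35,0],[0,0,1,0.4,0.4,0],[0,0,1,0.45,0.45,0],[0,0,1,0.5,0.5,0],[0,0,1,0.55,0.55,0],[0,0,1,0.6,0.6,0],[0,0,1,0.65,0.65,0],[0,0,1,0.69,0.69,0],[0,0,1,0.707,0.707,0],[0,0,1,0.707,0.707,0]])

```text
clock: 34.25
tool_pos: [0.4461, 0.2788, 0.2454]
ee_rot: [[-0.694, 0.709, -0.124], [0.7, 0.705, 0.115], [0.168, -0.007, -0.986]]
ft_force: [0.2, -0.0, -4.6]
grip_width: 0.594
gripper_force: 62.1
```

Request:
carry_out(targets=[[0.15,-0.3,0,0,0,-0.05],[0.3,-0.56,0,0,0,-0.1],[0.47,-0.83,0,0,0,-0.147]])

```text
clock: 34.55
tool_pos: [0.4836, 0.2147, 0.2473]
ee_rot: [[-0.517, 0.851, -0.09], [0.839, 0.524, 0.143], [0.17, -0.002, -0.986]]
ft_force: [0.5, 0.4, -4.2]
grip_width: 0.595
gripper_force: 62.2
```

Request:
carry_out(targets=[[0.15,-0.3,0,0,0,-0.05],[0.3,-0.56,0,0,0,-0.1],[0.47,-0.83,0,0,0,-0.147]])

```text
clock: 34.85
tool_pos: [0.5221, 0.1478, 0.2482]
ee_rot: [[-0.308, 0.95, -0.053], [0.936, 0.313, 0.162], [0.171, 0.0, -0.985]]
ft_force: [0.3, 0.7, -4.1]
grip_width: 0.601
gripper_force: 62.2
```

Request:
carry_out(targets=[[0.15,-0.3,0,0,0,-0.05],[0.3,-0.56,0,0,0,-0.1],[0.46,-0.84,0,0,0,-0.146],[0.46,-0.84,0,0,0,-0.146],[0.46,-0.84,0,0,0,-0.146]])

```text
clock: 35.35
tool_pos: [0.5585, 0.0809, 0.2481]
ee_rot: [[-0.09, 0.996, -0.015], [0.981, 0.092, 0.169], [0.17, 0.0, -0.985]]
ft_force: [1.0, 0.7, -4.7]
grip_width: 0.593
gripper_force: 62.2
```

Run:
```python
from h import *
st()
im,W=cloud("wrist"); im2,W2=cloud("scene")
cv2.imwrite("pics/w7.png",np.hstack([cv2.resize(im[:,:,::-1],(400,300)),cv2.resize(im2[120:270,180:380,::-1],(400,300))]))
```

```text
{'clock': 35.35, 'joint_positions': [-0.885, 0.288, 0.908, 1.828, -0.429, 1.185, 0.269], 'tool_pos': [0.558, 0.081, 0.248], 'ee_rot': [[-0.09, 0.996, -0.015], [0.981, 0.092, 0.169], [0.17, 0.0, -0.985]], 'ft_force': [1.04, 0.735, -4.659], 'wrist_torque': [-0.245, 0.031, 0.029], 'gripper_force': 62.228, 'grip_width': 0.593}
```

View pics/w7.png

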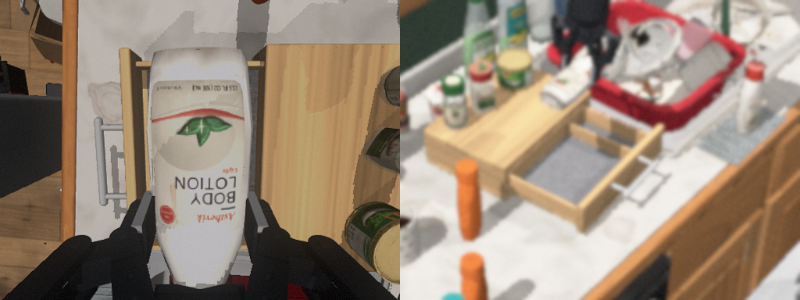

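Request:
carry_out(targets=[[0,0,-0.4,0,0,0],[0,0,-0.8,0,0,0],[0,0,-1,0,0,0]])

```text
clock: 35.75
tool_pos: [0.5557, 0.0846, 0.1652]
ee_rot: [[-0.096, 0.995, -0.022], [0.981, 0.099, 0.169], [0.171, -0.005, -0.985]]
ft_force: [-1.0, 1.0, -5.4]
grip_width: 0.595
gripper_force: 62.8
```

Request:
carry_out(targets=[[0,0,-0.25,0,0,0],[0,0,-0.5,0,0,0],[0,0,-0.75,0,0,0],[0,0,-1,0,0,0],[0,0,-1,0,0,0]])

```text
clock: 36.25
tool_pos: [0.5556, 0.0841, 0.0856]
ee_rot: [[-0.096, 0.995, -0.022], [0.981, 0.098, 0.169], [0.17, -0.006, -0.985]]
ft_force: [-1.7, 0.5, -4.2]
grip_width: 0.597
gripper_force: 63.1
```

Request:
carry_out(targets=[[0,0.02,-0.15,0,0,0],[0,0.02,-0.3,0,0,0],[0,0.02,-0.4,0,0,0],[0,0.02,-0.5,0,0,0],[0,0.02,-0.55,0,0,0],[0,0.02,-0.55,0,0,0],[0,0.02,-0.55,0,0,0]])

```text
clock: 36.95
tool_pos: [0.5584, 0.0844, 0.0442]
ee_rot: [[-0.094, 0.995, -0.016], [0.981, 0.096, 0.169], [0.17, 0.001, -0.985]]
ft_force: [0.0, 0.4, -4.5]
grip_width: 0.595
gripper_force: 63.1
```

Request:
carry_out(targets=[[0,0,-0.04,0,0,0],[0,0,-0.08,0,0,0],[0,0,-0.11,0,0,0],[0,0,-0.13,0,0,0],[0,0,-0.13,0,0,0]])

```text
clock: 37.45
tool_pos: [0.5588, 0.085, 0.0345]
ee_rot: [[-0.095, 0.995, -0.015], [0.981, 0.096, 0.171], [0.171, 0.001, -0.985]]
ft_force: [-0.7, -0.3, 1.3]
grip_width: 0.596
gripper_force: 63.6
```

Request:
carry_out(targets=[[0,0,-0.015,0,0,0],[0,0,-0.015,0,0,0]])

```text
clock: 37.65
tool_pos: [0.56, 0.085, 0.0344]
ee_rot: [[-0.095, 0.995, -0.013], [0.981, 0.096, 0.172], [0.172, 0.004, -0.985]]
ft_force: [-1.5, 0.3, 7.2]
grip_width: 0.591
gripper_force: 64.0
```

Request:
carry_out(targets=[[0,0,0,0,0,0],[0,0,0,0,0,0],[0,0,0,0,0,0],[0,0,0,0,0,0],[0,0,0,0,0,0],[0,0,0,0,0,0]], gripper=0)

```text
clock: 38.25
tool_pos: [0.5581, 0.0844, 0.0324]
ee_rot: [[-0.095, 0.995, -0.016], [0.981, 0.096, 0.169], [0.17, 0.0, -0.985]]
ft_force: [0.8, -0.0, 1.4]
grip_width: 1.003
gripper_force: 0.0
```

Request:
carry_out(targets=[[0,0.02,0.1,0,0,0],[0,0.05,0.3,0,0,0],[0,0.1,0.6,0,0,0],[0,0.17,1,0,0,0]])

```text
clock: 38.65
tool_pos: [0.5573, 0.0979, 0.1134]
ee_rot: [[-0.094, 0.995, -0.018], [0.981, 0.095, 0.169], [0.17, -0.002, -0.985]]
ft_force: [0.1, 0.7, 0.1]
grip_width: 0.997
gripper_force: 0.0
```

Request:
carry_out(targets=[[-0.2,0,0.5,0,0,0],[-0.5,0,1,0,0,0],[-0.5,-0.15,1,-0.05,0,0],[-0.5,-0.3,1,-0.11,0,0],[-0.5,-0.3,1,-0.11,0,0]], gripper=0.72)

```text
clock: 39.15
tool_pos: [0.5187, 0.0763, 0.1942]
ee_rot: [[-0.098, 0.995, -0.014], [0.995, 0.098, -0.0], [0.001, -0.014, -1.0]]
ft_force: [0.0, 0.2, 0.6]
grip_width: 0.283
gripper_force: 0.0
```

Run:
```python
from h import *
st()
im,W=cloud("wrist"); cv2.imwrite("pics/w8.png",cv2.resize(im[:,:,::-1],(600,450)))
im,S=cloud("scene"); w=np.vstack([W.reshape(-1,3),S.reshape(-1,3)]); w=w[np.isfinite(w[:,0])]
o=np.array([.5576,.0908]);ux=np.array([.9954,.0958]);uy=np.array([-.0958,.9954])
q=np.c_[(w[:,:2]-o)@ux,(w[:,:2]-o)@uy,w[:,2]]; m=(abs(q[:,0])<.075)&(abs(q[:,1])<.09)&(q[:,2]>.045)&(q[:,2]<.08)
print(m.sum(),cv2.minAreaRect(q[m][:,:2].astype(np.float32)))
for y in np.arange(-.08,.09,.02):
    s=q[m&(abs(q[:,1]-y)<.005)]; print(round(y,2),len(s),s[:,2].max().round(3) if len(s) else 0)
```

```text
{'clock': 39.15, 'joint_positions': [-1.051, 0.281, 0.958, 1.96, -0.266, 1.047, 0.125], 'tool_pos': [0.519, 0.076, 0.194], 'ee_rot': [[-0.098, 0.995, -0.014], [0.995, 0.098, -0.0], [0.001, -0.014, -1.0]], 'ft_force': [0.001, 0.16, 0.554], 'wrist_torque': [0.092, 0.044, -0.023], 'gripper_force': 0.0, 'grip_width': 0.283}
10584 ((-0.0010006912052631378, -0.005160100758075714), (0.17701356112957, 0.06426630169153214), 84.18820190429688)
-0.08 131 0.068
-0.06 431 0.07
-0.04 429 0.067
-0.02 647 0.067
0.0 722 0.07
0.02 789 0.07
0.04 858 0.066
0.06 846 0.064
0.08 533 0.059
```

View pics/w8.png

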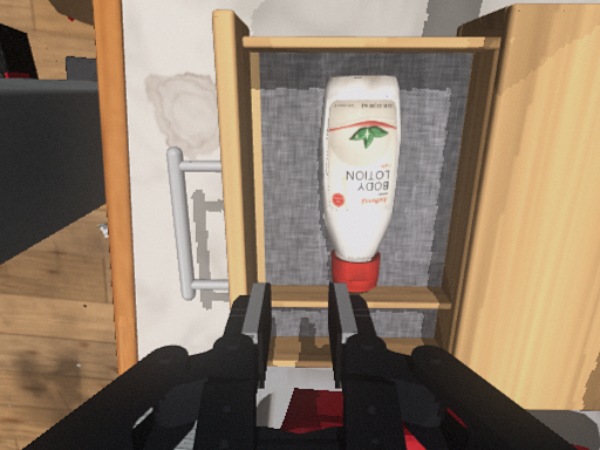

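Request:
carry_out(targets=[[-0.4,-0.1,0.2,0,0,0],[-0.8,-0.2,0.3,0,0,0],[-1,-0.28,0.3,0,0,0],[-1,-0.28,0.3,0,0,0]])

```text
clock: 39.65
tool_pos: [0.4357, 0.0505, 0.2157]
ee_rot: [[-0.093, 0.996, -0.02], [0.996, 0.093, 0.002], [0.004, -0.019, -1.0]]
ft_force: [0.2, -0.2, -0.6]
grip_width: 0.28
gripper_force: 0.0
```

Request:
carry_out(targets=[[-0.09,0,0,0,0,0],[-0.09,0,-0.4,0,0,0],[-0.09,0,-0.8,0,0,0],[-0.09,0,-1,0,0,0],[-0.09,0,-1,0,0,0],[-0.09,0,-1,0,0,0]])

```text
clock: 40.25
tool_pos: [0.4318, 0.051, 0.1366]
ee_rot: [[-0.093, 0.996, -0.016], [0.996, 0.093, -0.004], [-0.003, -0.016, -1.0]]
ft_force: [0.8, -0.2, 0.3]
grip_width: 0.276
gripper_force: 0.0
```

Request:
carry_out(targets=[[0,0.04,-0.3,0,0,0],[0,0.04,-0.6,0,0,0],[0,0.04,-0.6,0,0,0],[0,0.04,-0.85,0,0,0],[0,0.04,-1,0,0,0],[0,0.04,-1,0,0,0]])

```text
clock: 40.85
tool_pos: [0.4315, 0.055, 0.0571]
ee_rot: [[-0.095, 0.995, -0.016], [0.996, 0.095, -0.002], [-0.001, -0.016, -1.0]]
ft_force: [0.1, -0.4, -0.1]
grip_width: 0.28
gripper_force: 0.0
```

Request:
carry_out(targets=[[0,0,-0.08,0,0,0],[0,0,-0.13,0,0,0],[0,0,-0.13,0,0,0]])

```text
clock: 41.15
tool_pos: [0.4312, 0.0551, 0.0464]
ee_rot: [[-0.095, 0.995, -0.016], [0.995, 0.095, -0.002], [-0.0, -0.016, -1.0]]
ft_force: [0.5, -0.4, -0.7]
grip_width: 0.275
gripper_force: 0.0
```

Request:
carry_out(targets=[[0,0,0,0,0,0],[0,0,0,0,0,0],[0,0,0,0,0,0],[0,0,0,0,0,0],[0,0,0,0,0,0]], gripper=1, force=30)

```text
clock: 41.65
tool_pos: [0.4312, 0.055, 0.0465]
ee_rot: [[-0.095, 0.995, -0.016], [0.996, 0.095, -0.002], [-0.0, -0.016, -1.0]]
ft_force: [-0.8, -0.3, 5.6]
grip_width: 0.114
gripper_force: 29.5
```

Request:
carry_out(targets=[[0.1,0.01,0,0,0,0],[0.25,0.024,0,0,0,0],[0.43,0.041,0,0,0,0],[0.61,0.059,0,0,0,0],[0.79,0.076,0,0,0,0],[0.97,0.093,0,0,0,0]])

```text
clock: 42.25
tool_pos: [0.5088, 0.0623, 0.0465]
ee_rot: [[-0.095, 0.995, -0.017], [0.996, 0.095, -0.002], [-0.0, -0.017, -1.0]]
ft_force: [-2.0, -0.5, 8.5]
grip_width: 0.113
gripper_force: 29.6
```

Request:
carry_out(targets=[[0.2,0.019,0,0,0,0],[0.4,0.039,0,0,0,0],[0.6,0.058,0,0,0,0],[0.75,0.072,0,0,0,0],[0.87,0.084,0,0,0,0],[0.94,0.091,0,0,0,0],[0.97,0.094,0,0,0,0],[0.97,0.094,0,0,0,0],[0.97,0.094,0,0,0,0]])

```text
clock: 43.15
tool_pos: [0.587, 0.0697, 0.0465]
ee_rot: [[-0.094, 0.995, -0.014], [0.996, 0.094, -0.003], [-0.001, -0.014, -1.0]]
ft_force: [1.0, -0.3, 4.4]
grip_width: 0.115
gripper_force: 29.7
```

Request:
carry_out(targets=[[0.02,0.002,0,0,0,0],[0.04,0.004,0,0,0,0],[0.05,0.005,0,0,0,0],[0.05,0.005,0,0,0,0]])

```text
clock: 43.55
tool_pos: [0.587, 0.0697, 0.0465]
ee_rot: [[-0.094, 0.995, -0.023], [0.996, 0.094, -0.001], [0.001, -0.023, -1.0]]
ft_force: [-7.6, -0.0, 13.6]
grip_width: 0.116
gripper_force: 30.5
```

The position no longer changes and the force builds, so the drawer is against its stop. Next I release, lift and check.

Request:
carry_out(targets=[[-0.03,0,0,0,0,0],[-0.03,0,0,0,0,0],[-0.03,0,0,0,0,0],[-0.03,0,0,0,0,0],[-0.03,0,0,0,0,0]], gripper=0.72)

```text
clock: 44.05
tool_pos: [0.5877, 0.0704, 0.0458]
ee_rot: [[-0.095, 0.995, -0.016], [0.995, 0.095, -0.003], [-0.001, -0.016, -1.0]]
ft_force: [-0.3, -0.4, -0.5]
grip_width: 0.278
gripper_force: 0.0
```

Request:
carry_out(targets=[[0,0,0.3,0,0,0],[0,0,0.7,0,0,0],[0,0,1,0,0,0]])

```text
clock: 44.35
tool_pos: [0.5883, 0.07, 0.1274]
ee_rot: [[-0.094, 0.995, -0.015], [0.996, 0.094, -0.003], [-0.001, -0.015, -1.0]]
ft_force: [0.8, 0.4, 0.7]
grip_width: 0.285
gripper_force: 0.0
```

Request:
carry_out(targets=[[-0.3,0,0.5,0,0,0],[-0.7,0,1,0,0,0],[-1,0,1,0,0,0],[-1,0,1,0,0,0],[-1,0,1,0,0,0]])

```text
clock: 44.85
tool_pos: [0.5076, 0.0708, 0.2061]
ee_rot: [[-0.095, 0.995, -0.016], [0.995, 0.095, -0.001], [0.001, -0.016, -1.0]]
ft_force: [0.0, 0.2, 0.2]
grip_width: 0.278
gripper_force: 0.0
```

Run:
```python
from h import *
st()
im,W=cloud("wrist"); w=W.reshape(-1,3); im2,S=cloud("scene"); s=S.reshape(-1,3)
m=(w[:,2]>.064)&(w[:,2]<.076)&(w[:,0]>.56)&(w[:,0]<.61)&(w[:,1]>0)&(w[:,1]<.14)
for y in np.arange(.03,.13,.015):
    t=w[m&(abs(w[:,1]-y)<.004)]
    if len(t): print(round(y,3),t[:,0].min().round(3),t[:,0].max().round(3))
for lo,hi in((.155,.18),(.03,.13)):
    q=(np.hypot(s[:,0]-.393,s[:,1]+.26)<.05)&(s[:,2]>lo)&(s[:,2]<hi); print(q.sum(),cv2.minAreaRect(s[q][:,:2].astype(np.float32)),s[q][:,2].max())
cv2.imwrite("pics/f.png",np.hstack([cv2.resize(im[:,:,::-1],(400,300)),cv2.resize(im2[:,:,::-1],(400,300))]))
```

```text
{'clock': 44.85, 'joint_positions': [-1.117, 0.244, 1.024, 1.975, -0.239, 1.066, 0.11], 'tool_pos': [0.508, 0.071, 0.206], 'ee_rot': [[-0.095, 0.995, -0.016], [0.995, 0.095, -0.001], [0.001, -0.016, -1.0]], 'ft_force': [0.006, 0.192, 0.214], 'wrist_torque': [0.071, -0.047, -0.012], 'gripper_force': 0.0, 'grip_width': 0.278}
0.03 0.585 0.61
0.045 0.583 0.594
0.06 0.582 0.593
0.075 0.58 0.592
0.09 0.579 0.59
0.105 0.578 0.589
0.12 0.576 0.61
76 ((0.3946269452571869, -0.2573081851005554), (0.04342782497406006, 0.038088686764240265), 84.87309265136719) 0.17666413228041988
246 ((0.3851960003376007, -0.24999919533729553), (0.051903072744607925, 0.035880643874406815), 41.87681198120117) 0.12901717769158116
```

View pics/f.png

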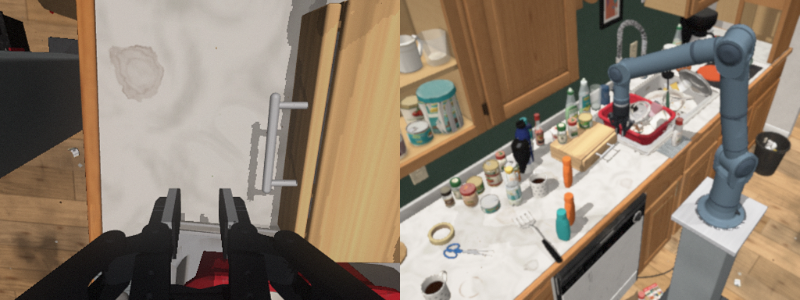

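```bash
python3 -c "
from plant import env
print(env.close_job())"
```

```text
the job is handed in; nothing more can be done
None
```

I handed the job in at about 45 s of the 72 s allowed; no verdict came back. By the last measurements, the empty bottle stands upright on the draining mat, the full one was laid flat in the long compartment, and the drawer is pushed shut against its stop.

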